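# Pack the paint bottles in the shaker tub and slide it home

## Task

Load the bench shaker: pull its carriage out by the red grip as far as the loading stop, then stand the paint bottles upright on the floor of the round tub: the white one in the middle on the black spot, and every coloured one from the brown card (however many there are) in a ring round it inside the tub. When all are in, slide the loaded carriage back until it is fully home against its stop, with the bottles still standing so, and let go; leave the tape rolls and the spatula alone.

Things in the scene. Friction and masses are not known exactly. Their poses are not given: they have to be found in the camera images.
- white_mid (a point): White paint bottle, always there: closed, upright, 88 mm tall: body 41 mm diameter (foot bevelled to 35 mm over 5 mm) up to 44 mm, shoulder to 52 mm, then a black cap 23 mm diameter, 36 mm tall, to grip. About 0.13 kg, weight low (about 25 mm up), slippery below the cap. The point is on its axis 44 mm above the foot (half-way up); z towards the cap.
- red_mid (a point): Red paint bottle (may be absent: then None): closed, upright, 88 mm tall: body 41 mm diameter (foot bevelled to 35 mm over 5 mm) up to 44 mm, shoulder to 52 mm, then a white cap 23 mm diameter, 36 mm tall, to grip. About 0.13 kg, weight low (about 25 mm up), slippery below the cap. The point is on its axis 44 mm above the foot (half-way up); z towards the cap.
- yellow_mid (a point): Yellow paint bottle (may be absent: then None): closed, upright, 88 mm tall: body 41 mm diameter (foot bevelled to 35 mm over 5 mm) up to 44 mm, shoulder to 52 mm, then a white cap 23 mm diameter, 36 mm tall, to grip. About 0.13 kg, weight low (about 25 mm up), slippery below the cap. The point is on its axis 44 mm above the foot (half-way up); z towards the cap.
- blue_mid (a point): Blue paint bottle (may be absent: then None): closed, upright, 88 mm tall: body 41 mm diameter (foot bevelled to 35 mm over 5 mm) up to 44 mm, shoulder to 52 mm, then a white cap 23 mm diameter, 36 mm tall, to grip. About 0.13 kg, weight low (about 25 mm up), slippery below the cap. The point is on its axis 44 mm above the foot (half-way up); z towards the cap.
- green_mid (a point): Green paint bottle (may be absent: then None): closed, upright, 88 mm tall: body 41 mm diameter (foot bevelled to 35 mm over 5 mm) up to 44 mm, shoulder to 52 mm, then a white cap 23 mm diameter, 36 mm tall, to grip. About 0.13 kg, weight low (about 25 mm up), slippery below the cap. The point is on its axis 44 mm above the foot (half-way up); z towards the cap.
- orange_mid (a point): Orange paint bottle (may be absent: then None): closed, upright, 88 mm tall: body 41 mm diameter (foot bevelled to 35 mm over 5 mm) up to 44 mm, shoulder to 52 mm, then a white cap 23 mm diameter, 36 mm tall, to grip. About 0.13 kg, weight low (about 25 mm up), slippery below the cap. The point is on its axis 44 mm above the foot (half-way up); z towards the cap.
- grey_mid (a point): Grey paint bottle (may be absent: then None): closed, upright, 88 mm tall: body 41 mm diameter (foot bevelled to 35 mm over 5 mm) up to 44 mm, shoulder to 52 mm, then a white cap 23 mm diameter, 36 mm tall, to grip. About 0.13 kg, weight low (about 25 mm up), slippery below the cap. The point is on its axis 44 mm above the foot (half-way up); z towards the cap.
- tub_floor (a point): Centre of the inner floor of the round aluminium tub that is fixed on the shaker's sliding carriage, 30 mm above the table; a black spot as wide as a bottle marks it. Inner diameter 136 mm, wall 4 mm thick and 35 mm high above the floor, open on top: seven bottles fit only as one in the middle and six round it, about 44.5 mm from the middle, 60 degrees apart. z is up; its -y axis points along the slide, from home to the loading stop (towards the handle).
- handle (a point): Centre of the red upright grip of the carriage, a post 24 mm diameter and 52 mm tall (this point 26 mm below its top, 106 mm above the table), 145 mm from the tub centre on the loading side. It is gripped from above and moved along the slide; it moves with the tub. Friction of the slide about 4 N, plus about 12 N per m/s. The carriage stays where it is left.
- carriage (a joint): Position of the carriage on its slide, m: 0 = home, against the stop, tub centred under the clamp arm (a 45 mm wide bar whose underside is 220 mm, with a 64 mm round pad whose underside is 203 mm, above the table; the grey motor housing behind it is 270 mm tall); 0.200 = pulled fully out, against the loading stop. The slide is level and straight, without springs.
- sheet: Flat brown card 210 x 270 x 1 mm, fixed to the table, on which the coloured bottles stand at the start; origin at the centre of its underside.
- tape_a: Bystander: roll of pale masking tape lying flat, 100 mm diameter, 25 mm high, origin under its centre. Leave it where it is.
- tape_b: Bystander: roll of brown tape lying flat, 110 mm diameter, 36 mm high, origin under its centre. Leave it where it is.
- knife: Bystander: spatula lying on the table, about 250 mm long. Leave it where it is.

How it is judged:
On the way, in this order (a step that is already met when the one before it is completed fails the run):
1. the carriage is pulled out to the loading stop (value of joint carriage above 0.19 m), for 0.2 s.
2. all bottles stand on the tub floor, white in the middle, the others round it, with the carriage still out (horizontal distance between white_mid and tub_floor below 0.01 m and z of white_mid in the frame of tub_floor between 0.039 and 0.049 m and angle between each of white_mid, red_mid, yellow_mid, blue_mid, green_mid, orange_mid, grey_mid's own z axis and vertical below 0.1 rad and horizontal distance between red_mid and tub_floor between 0.034 and 0.052 m and z of red_mid in the frame of tub_floor between 0.039 and 0.049 m and horizontal distance between yellow_mid and tub_floor between 0.034 and 0.052 m and z of yellow_mid in the frame of tub_floor between 0.039 and 0.049 m and horizontal distance between blue_mid and tub_floor between 0.034 and 0.052 m and z of blue_mid in the frame of tub_floor between 0.039 and 0.049 m and horizontal distance between green_mid and tub_floor between 0.034 and 0.052 m and z of green_mid in the frame of tub_floor between 0.039 and 0.049 m and horizontal distance between orange_mid and tub_floor between 0.034 and 0.052 m and z of orange_mid in the frame of tub_floor between 0.039 and 0.049 m and horizontal distance between grey_mid and tub_floor between 0.034 and 0.052 m and z of grey_mid in the frame of tub_floor between 0.039 and 0.049 m and value of joint carriage above 0.17 m), for 0.2 s.
3. the carriage is home against its stop (value of joint carriage below 0.006 m), for 0.2 s.
At the end, for the whole second after the job is handed in: Carriage within 6 mm of home; white bottle within 10 mm of the tub centre; every other bottle 34 to 52 mm from the tub centre; each upright within 0.1 rad, standing on the tub floor, at rest (horizontal distance between white_mid and tub_floor below 0.01 m and z of white_mid in the frame of tub_floor between 0.039 and 0.049 m and angle between each of white_mid, red_mid, yellow_mid, blue_mid, green_mid, orange_mid, grey_mid's own z axis and vertical below 0.1 rad and horizontal distance between red_mid and tub_floor between 0.034 and 0.052 m and z of red_mid in the frame of tub_floor between 0.039 and 0.049 m and horizontal distance between yellow_mid and tub_floor between 0.034 and 0.052 m and z of yellow_mid in the frame of tub_floor between 0.039 and 0.049 m and horizontal distance between blue_mid and tub_floor between 0.034 and 0.052 m and z of blue_mid in the frame of tub_floor between 0.039 and 0.049 m and horizontal distance between green_mid and tub_floor between 0.034 and 0.052 m and z of green_mid in the frame of tub_floor between 0.039 and 0.049 m and horizontal distance between orange_mid and tub_floor between 0.034 and 0.052 m and z of orange_mid in the frame of tub_floor between 0.039 and 0.049 m and horizontal distance between grey_mid and tub_floor between 0.034 and 0.052 m and z of grey_mid in the frame of tub_floor between 0.039 and 0.049 m and value of joint carriage below 0.006 m and linear speed of each of white, red, yellow, blue, green, orange, grey below 0.02 m/s); the robot touches nothing.
It fails at once if a bystander (tape roll or spatula) is pushed more than 30 mm (distance of any of tape_a, tape_b, knife from where it was at the start of the episode above 0.03 m).
Of red, yellow, blue, green, orange, grey only 4 to 6 are there at a start; the rules pass over those that are not, and their reading is None.
At some moment in a run one of white, red, yellow, blue, green, orange, grey may be knocked a few centimetres aside while the robot is not near it.
It also fails if it takes over 210 s, if anything falls off the work surface, if the arm or the gripper's body presses on something with over 40 N, if the wrist force passes 120 N, or if a joint passes its speed limit or range.

## Robot

A 6-joint arm with a two-finger parallel gripper is mounted at the origin on the work surface. World frame = base frame: x ahead of the robot, y to its left, z up, the work surface at z = 0. Lengths are in m, angles in rad, forces in N, time in s.
With the tool pointing down it reaches from about 0.4 to 0.825 m from the base axis. Payload 7 kg.
Tool frame: the origin (TCP) lies midway between the tips of the shut fingers; the grasp point (between the pads) lies 19 mm behind it; y points along the fingers, z is the direction in which the jaws open and shut, and the axes are right-handed (so a half turn about y gives the same grasp; the last joint's range is limited). The gripper opens to 88 mm and grips with 3 to 60 N. Pads are 19 mm wide; open, the fingers measure 130 mm over their backs; the gripper's body (78 mm by 193 mm) begins 47 mm behind the grasp point.
Start: joints at [1.633, 0.359, 0.012, 0, -1.224, -0.288], TCP at [0.151, 0.658, 0.227] pointing down, gripper open.
Joint ranges: [-3.07, 3.07], [-1.43, 2.12], [-1.02, 1.25], [-3.03, 1.67], [-3.05, -0], [-3.03, 3.03]. Speed limits (rad/s): [2.39, 2.39, 3.01, 3.14, 3.14, 3.14].

## Interface

Orientations are given as [roll, pitch, yaw] about the fixed x, y, z axes, in that order (R = Rz(yaw) Ry(pitch) Rx(roll)).
In Python, from station import arm gives the robot as it stands.
- The arm moves only by the tool move_arm, never from a script. Its argument "deltas" is a list of rows, each an object with "dp": the shift along the tool's x, y, z in mm, a list of three; "rotation": the turn, a rotation vector about the tool's x, y, z in degrees, a list of three. A call has 1 to 5 rows; each row shifts and turns the pose as measured when the row begins, along the tool's axes as they then stand; what a row does not reach is not made up. A row lasts 1/12 s, in which the tool goes at most 41.7 mm and 7.16 degrees, less where a joint would pass 70% of its speed; a pose out of reach is approached as far as the arm can. A call is refused whole if a number of a shift passes 41.7 or a number of a turn 7.16, either way. A call with a gripper value outside its range is refused whole. "jaw" is the closure in counts, from 0 (fully open) to 255 (shut), set as the call begins (left out, the last holds). The fingers move at their own pace and stop on an object; "squeeze" is the grip in N (left out, the last holds). Time passes only in rows, so rows that do not move let the fingers close. It gives the time, the measured TCP pose, the force and the opening at its end, in the units of the state.
- arm.get_state(): the state, without advancing time (a new reading comes with each control period).
- arm.grab_frame(name): name is "side" or "top"; returns a dict with "pixels" (480x640x3 uint8, red, green, blue), "z_map" (480x640 float32, m along the optical axis (not along the pixel's ray), 0 where there is no reading), "fx", "fy", "cx", "cy" (pixels), "cam_to_world" (4x4, takes a point from camera to world coordinates). Camera axes: x right, y down, z forward; pixel columns grow to the right and rows downward; lengths in m; the calibration is good to about 2 mm. A picture is of the moment at which its call begins.
- arm.job_done(): hands the job in, once; it reports no verdict.
The state is a dict: "t": time; "q": joint angles; "qd": joint speeds; "joint_efforts": joint torques, N m; "eef_pos": TCP position; "ee_rot": TCP orientation; "force": force on the tool from outside, world axes, zero at the start; "moment": the same for the moment, N m; "width": finger opening in m.
Only numpy, scipy, OpenCV 4.12 (cv2) and the standard library are available. Lean on these libraries where they do the work, as an engineer would, in place of code of your own. Each camera call takes 0.05 s, during which the arm holds its last target.

## Working session

There is one attempt and no reset: what is moved stays moved. The work goes in short steps, Python scripts to look and compute and a tool call to move; the robot and the scene stay as the last step left them, time stands still between calls to the robot, and variables do not carry over. Pictures are saved under pics/ and viewed, and the job is handed in when it is done.

Besides the shell and the picture viewer there is one more tool, called after "Request:" as name(argument=value, ...) on one line, values as JSON. move_arm: Moves the arm, as the interface text tells. Its arguments: {"type":"object","properties":{"deltas":{"type":"array","items":{"type":"object","properties":{"dp":{"type":"array","items":{"type":"number"}},"rotation":{"type":"array","items":{"type":"number"}}}}},"jaw":{"type":"number"},"squeeze":{"type":"number"}},"required":["deltas"]}

```bash
ls; mkdir -p pics
cat > h.py <<'E'
from station import arm
import numpy as np, cv2
def grab(n,fn=None):
    f=arm.grab_frame(n)
    np.savez('/tmp/%s.npz'%n,**{k:f[k] for k in f})
    if fn: cv2.imwrite('pics/'+fn,f['pixels'][:,:,::-1])
    return f
def load(n): return dict(np.load('/tmp/%s.npz'%n))
def pt(f,u,v,z=None):
    z=f['z_map'][int(v),int(u)] if z is None else z
    p=np.array([(u-f['cx'])/f['fx']*z,(v-f['cy'])/f['fy']*z,z,1]); return (f['cam_to_world']@p)[:3]
def atz(f,u,v,h):
    T=f['cam_to_world'];d=T[:3,:3]@np.array([(u-f['cx'])/f['fx'],(v-f['cy'])/f['fy'],1]);o=T[:3,3]
    return o+d*(h-o[2])/d[2]
def cloud(f):
    v,u=np.mgrid[:480,:640];z=f['z_map']
    P=np.stack([(u-f['cx'])/f['fx']*z,(v-f['cy'])/f['fy']*z,z],-1)
    return P@f['cam_to_world'][:3,:3].T+f['cam_to_world'][:3,3]
E
python3 - <<'E'
from h import *
for n in('top','side'):
    f=grab(n,n+'0.png'); print(n,f['fx'],f['cam_to_world'].round(3).tolist())
print({k:np.round(v,3) for k,v in arm.get_state().items()})
E
```

```text
pics
top 590.6026893887492 [[-0.019, -0.986, 0.163, 0.337], [-1.0, 0.021, 0.011, -0.022], [-0.014, -0.163, -0.987, 1.484], [0.0, 0.0, 0.0, 1.0]]
side 489.7019953076761 [[0.722, -0.517, 0.461, 0.027], [-0.692, -0.558, 0.459, -0.548], [0.02, -0.65, -0.76, 0.972], [0.0, 0.0, 0.0, 1.0]]
{'t': np.float64(0.1), 'q': array([ 1.633,  0.359,  0.011, -0.   , -1.224, -0.288]), 'qd': array([ 0.001, -0.002,  0.   , -0.   ,  0.   , -0.001]), 'joint_efforts': array([-1.0000e-03, -5.8417e+01,  2.9375e+01,  7.0160e+00,  1.0000e-02,
       -0.0000e+00]), 'eef_pos': array([0.151, 0.657, 0.226]), 'ee_rot': array([-1.569,  0.   ,  2.916]), 'force': array([-0.343, -0.327,  0.25 ]), 'moment': array([-0.011,  0.068, -0.038]), 'width': np.float64(0.088)}
```

View pics/top0.png

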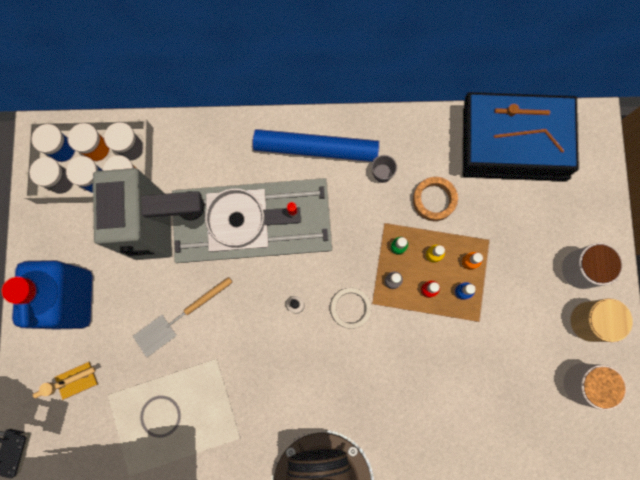

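View pics/side0.png

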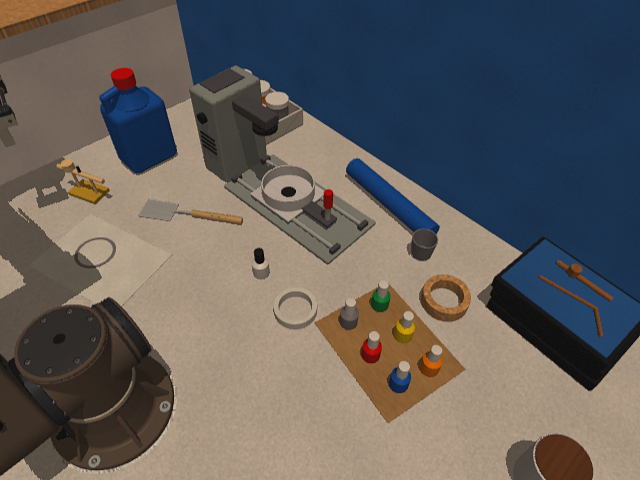

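```bash
cat > m.py <<'E'
from h import *
import sys
# caps: cluster points of height ~0.089 (table) 
def caps(f,lo=.07,hi=.1,box=None):
    C=cloud(f);m=(C[...,2]>lo)&(C[...,2]<hi)&(f['z_map']>0)
    n,l,s,c=cv2.connectedComponentsWithStats(m.astype('uint8'))
    out=[]
    for i in range(1,n):
        if s[i,4]<15 : continue
        P=C[l==i]; px=f['pixels'][l==i].mean(0)
        out.append((c[i].round(1),s[i,4],np.median(P,0).round(4),px.round()))
    return out
E
python3 - <<'E'
from m import *
f=load('top')
for o in caps(f): print(*o)
C=cloud(f)
for u,v in [(292,208),(291,210),(236,219),(190,205),(310,215),(120,250)]: print(u,v,C[v,u].round(4))
im=f['pixels'][150:340,160:520,::-1]
cv2.imwrite('pics/crop0.png',cv2.resize(im[:,:180],None,fx=4,fy=4,interpolation=cv2.INTER_CUBIC)[:600])
g=load('side')
print('side')
for o in caps(g): print(*o)
E
```

```text
[501.9 158.3] 382 [ 0.7398 -0.4346  0.0904] [12. 12. 12.]
[ 84.4 138.3] 682 [0.839  0.5681 0.0955] [204. 187. 167.]
[120.3 137.3] 659 [0.8396 0.4797 0.0956] [205. 191. 173.]
[ 48.4 139. ] 699 [0.8394 0.6571 0.0954] [197. 183. 167.]
[ 46.3 172. ] 692 [0.7556 0.6578 0.0951] [200. 186. 168.]
[ 81.7 170.8] 637 [0.7573 0.5705 0.0956] [211. 196. 178.]
[118.1 163.1] 280 [0.7728 0.482  0.0963] [219. 204. 184.]
[293.6 212.7] 20 [0.6399 0.0537 0.0901] [94. 28. 26.]
[161.7 238.5] 152 [0.5817 0.37   0.0843] [62. 61. 56.]
[401.7 241.7] 81 [ 0.5643 -0.2046  0.0871] [208. 201. 180.]
[439.1 250. ] 84 [ 0.5433 -0.2928  0.087 ] [211. 199. 177.]
[580.2 269.1] 220 [ 0.4887 -0.6199  0.0855] [90. 82. 78.]
[477.2 257.4] 86 [ 0.5238 -0.3817  0.0877] [210. 196. 177.]
[ 79.5 299.7] 331 [0.4416 0.563  0.0853] [12. 37. 74.]
[395.9 277.6] 79 [ 0.4788 -0.1869  0.0878] [211. 204. 188.]
[433.8 286.8] 83 [ 0.4553 -0.2752  0.0874] [213. 199. 183.]
[469.7 288.7] 86 [ 0.4489 -0.3596  0.0879] [205. 198. 183.]
[294.6 303.4] 78 [0.4235 0.0535 0.0865] [66. 62. 58.]
[588.9 321.4] 227 [ 0.3667 -0.6285  0.0862] [96. 74. 47.]

[... 592 characters left out ...]
170.6] 322 [0.2448 0.6134 0.0816] [148. 115.  74.]
[327.5 205.5] 62 [0.6413 0.0521 0.0891] [96. 26. 23.]
[258.5 253.3] 107 [0.4204 0.0518 0.0879] [32. 30. 28.]
[382.7 286.1] 118 [ 0.5606 -0.2045  0.0886] [151. 135. 119.]
[557.  330.6] 1169 [ 0.7362 -0.5287  0.0861] [18. 17. 17.]
[350.1 304.1] 125 [ 0.4748 -0.1876  0.0882] [152. 136. 119.]
[407.4 317.4] 132 [ 0.539  -0.2928  0.0888] [151. 135. 118.]
[373.2 337.8] 142 [ 0.4512 -0.2763  0.0887] [153. 136. 119.]
[435.2 351.5] 145 [ 0.5183 -0.3818  0.0891] [151. 135. 118.]
[403.1 367.7] 150 [ 0.4453 -0.3602  0.0891] [156. 139. 122.]
[110.8 413.6] 992 [-0.0061 -0.059   0.0831] [46. 38. 30.]
[529.6 465.2] 217 [ 0.4639 -0.6252  0.0867] [77. 70. 64.]
```

View pics/crop0.png

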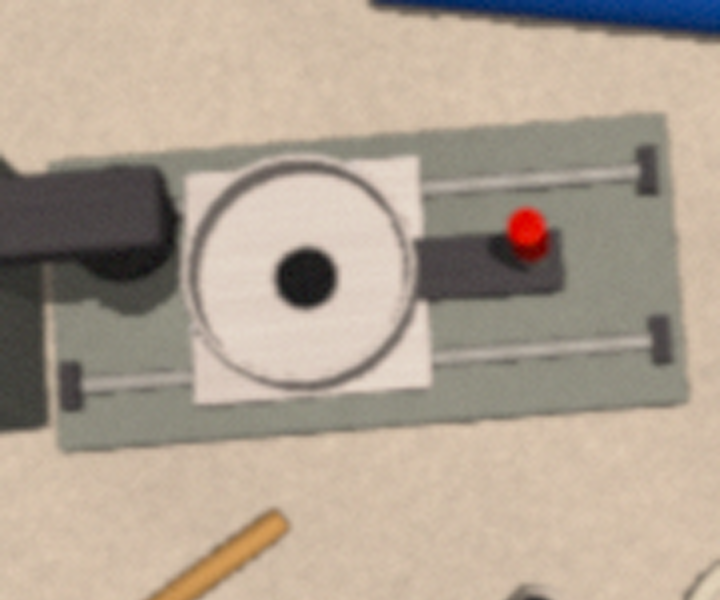

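```bash
cat >> m.py <<'E'
def disc(f,xy,ztop,r=.02,tol=.006):
    C=cloud(f);m=(abs(C[...,2]-ztop)<tol)&(np.hypot(C[...,0]-xy[0],C[...,1]-xy[1])<r)
    v,u=np.nonzero(m)
    if len(u)<5: return None
    c=atz(f,u.mean(),v.mean(),ztop)[:2]; return c.round(4),len(u)
N=dict(white=(.422,.053),green=(.5625,-.2046),yellow=(.541,-.293),orange=(.521,-.382),grey=(.477,-.187),red=(.453,-.276),blue=(.447,-.360),handle=(.643,.056))
E
python3 - <<'E'
from m import *
F={n:load(n) for n in('top','side')}
for k,xy in N.items():
    zt=.088 if k=='white' else .132 if k=='handle' else .089
    print(k,[disc(F[n],xy,zt) for n in F])
for n,f in F.items():
    C=cloud(f); px=f['pixels'].astype(int)
    m=(px.max(-1)<60)&(np.hypot(C[...,0]-.641,C[...,1]-.202)<.05)&(abs(C[...,2]-.03)<.012)
    v,u=np.nonzero(m); print('spot',len(u),atz(f,u.mean(),v.mean(),.03).round(4))
f=F['top']
# rails ends, plate edges from crop coords (crop/4 + offset)
for a in [(425,189),(640,173),(85,387),(655,343),(62,452),(688,402),(50,162),(664,115)]:
    print(a,atz(f,160+a[0]/4,150+a[1]/4,.012).round(4))
C=cloud(f); 
for n in ('jug',): 
    for u,v in [(17,290),(50,270),(60,310)]: print(C[v,u].round(3))
for k,p in dict(ta=(351,308),tb=(436,199)).items(): print(k,atz(f,*p,.02).round(3))
E
```

```text
white [(array([0.4235, 0.0544]), 71), (array([0.4218, 0.056 ]), 75)]
green [(array([ 0.5654, -0.2051]), 67), (array([ 0.5633, -0.2032]), 85)]
yellow [(array([ 0.5438, -0.293 ]), 68), (array([ 0.5422, -0.2917]), 92)]
orange [(array([ 0.5241, -0.3827]), 74), (array([ 0.5216, -0.3809]), 107)]
grey [(array([ 0.4792, -0.1872]), 67), (array([ 0.4773, -0.186 ]), 87)]
red [(array([ 0.4557, -0.2764]), 67), (array([ 0.4539, -0.2748]), 102)]
blue [(array([ 0.4497, -0.36  ]), 75), (array([ 0.4479, -0.3593]), 113)]
handle [(array([0.6486, 0.0558]), 59), (array([0.6448, 0.0562]), 59)]
spot 140 [0.6413 0.2021 0.03  ]
spot 108 [0.6403 0.2055 0.03  ]
(425, 189) [0.7001 0.1275 0.012 ]
(640, 173) [ 0.7075 -0.0104  0.012 ]
(85, 387) [0.5762 0.3434 0.012 ]
(655, 343) [ 0.5968 -0.0178  0.012 ]
(62, 452) [0.5351 0.3572 0.012 ]
(688, 402) [ 0.5587 -0.0378  0.012 ]
(50, 162) [0.7233 0.3688 0.012 ]
(664, 115) [ 0.7455 -0.0265  0.012 ]
[0.45  0.615 0.277]
[0.5   0.586 0.198]
[0.413 0.564 0.187]
ta [ 0.413 -0.081  0.02 ]
tb [ 0.684 -0.304  0.02 ]
```

Request:
move_arm(deltas=[{"dp": [0, 0, 0], "rotation": [0, -6.5, 0]}, {"dp": [0, 0, 0], "rotation": [0, -6.5, 0]}], jaw=0, squeeze=30)

```text
t: 0.27
eef_pos: [0.151, 0.6569, 0.2246]
ee_rot: [-1.567, -0.0, -3.138]
force: [0.5, -0.2, 0.0]
width: 0.0873
```

Request:
move_arm(deltas=[{"dp": [-18, -2, 36], "rotation": [0, 0, 0]}, {"dp": [-18, -2, 36], "rotation": [0, 0, 0]}, {"dp": [-18, -2, 36], "rotation": [0, 0, 0]}, {"dp": [-18, -2, 36], "rotation": [0, 0, 0]}, {"dp": [-18, 0, 36], "rotation": [0, 0, 0]}])

```text
t: 0.68
eef_pos: [0.2418, 0.476, 0.227]
ee_rot: [-1.559, -0.001, -3.123]
force: [1.5, -0.2, 0.3]
width: 0.0876
```

Request:
move_arm(deltas=[{"dp": [-18, 0, 36], "rotation": [0, 0, 0]}, {"dp": [-18, 0, 36], "rotation": [0, 0, 0]}, {"dp": [-18, 0, 36], "rotation": [0, 0, 0]}, {"dp": [-18, 0, 36], "rotation": [0, 0, 0]}, {"dp": [-18, 0, 36], "rotation": [0, 0, 0]}])

```text
t: 1.1
eef_pos: [0.3356, 0.2898, 0.2282]
ee_rot: [-1.557, -0.002, -3.12]
force: [1.0, 0.7, 0.6]
width: 0.0877
```

Request:
move_arm(deltas=[{"dp": [-31, 0, 23], "rotation": [-0.8, 1.2, 0]}, {"dp": [-31, 0, 23], "rotation": [0, 0, 0]}, {"dp": [-31, 0, 23], "rotation": [0, 0, 0]}, {"dp": [-31, 0, 23], "rotation": [0, 0, 0]}, {"dp": [-31, 0, 23], "rotation": [0, 0, 0]}])

```text
t: 1.52
eef_pos: [0.4934, 0.1654, 0.2297]
ee_rot: [-1.576, -0.0, -3.14]
force: [1.2, 2.0, 0.5]
width: 0.0879
```

Request:
move_arm(deltas=[{"dp": [-31, 0, 23], "rotation": [0, 0, 0]}, {"dp": [-31, 0, 23], "rotation": [0, 0, 0]}, {"dp": [-31, 0, 23], "rotation": [0, 0, 0]}, {"dp": [-31, 0, 23], "rotation": [0, 0, 0]}, {"dp": [-25, 0, 20], "rotation": [0, 0, 0]}])

```text
t: 1.93
eef_pos: [0.6491, 0.0446, 0.2274]
ee_rot: [-1.576, -0.002, -3.141]
force: [0.2, 1.0, -0.2]
width: 0.0876
```

Request:
move_arm(deltas=[{"dp": [1, 10, -11], "rotation": [0, 0, 0]}, {"dp": [0, 35, 0], "rotation": [0, 0, 0]}, {"dp": [0, 35, 0], "rotation": [0, 0, 0]}, {"dp": [0, 35, 0], "rotation": [0, 0, 0]}, {"dp": [0, 24, 0], "rotation": [0, 0, 0]}])

```text
t: 2.35
eef_pos: [0.6571, 0.0495, 0.0865]
ee_rot: [-1.577, 0.007, 3.132]
force: [-0.9, -0.1, -0.3]
width: 0.0875
```

Run:
```python
from m import *
f=grab('top');g=grab('side')
a=f['pixels'][170:250,220:340];b=g['pixels'][150:250,270:390]
o=np.hstack([cv2.resize(x,(400,400),interpolation=cv2.INTER_CUBIC) for x in(a,b)])
cv2.imwrite('pics/h1.png',o[:,:,::-1])
```

```text
(no output)
```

View pics/h1.png

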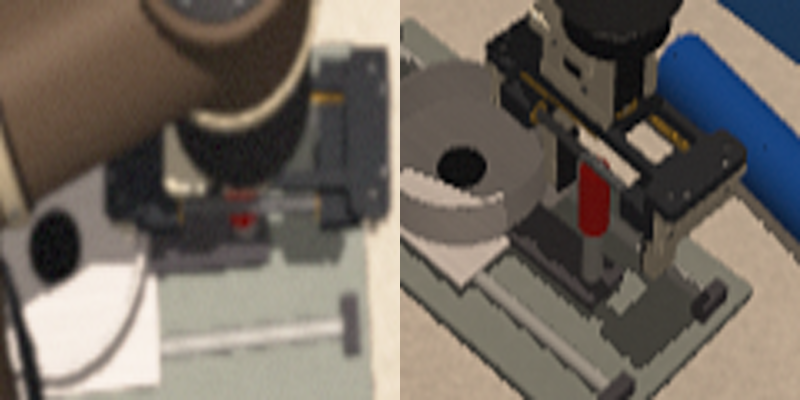

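Request:
move_arm(deltas=[{"dp": [9, 0, -6], "rotation": [0, -0.5, 0]}, {"dp": [0, 0, 0], "rotation": [0, 0, 0]}])

```text
t: 2.62
eef_pos: [0.6464, 0.055, 0.0853]
ee_rot: [-1.573, -0.0, 3.142]
force: [-0.7, -0.5, -0.4]
width: 0.0876
```

Request:
move_arm(deltas=[{"dp": [0, 0, 0], "rotation": [0, 0, 0]}, {"dp": [0, 0, 0], "rotation": [0, 0, 0]}, {"dp": [0, 0, 0], "rotation": [0, 0, 0]}, {"dp": [0, 0, 0], "rotation": [0, 0, 0]}, {"dp": [0, 0, 0], "rotation": [0, 0, 0]}], jaw=255)

```text
t: 3.03
eef_pos: [0.6505, 0.0561, 0.0924]
ee_rot: [-1.575, 0.009, -3.14]
force: [0.3, 0.2, 0.1]
width: 0.0597
```

Request:
move_arm(deltas=[{"dp": [0, 0, 0], "rotation": [0, 0, 0]}, {"dp": [0, 0, 0], "rotation": [0, 0, 0]}, {"dp": [0, 0, 0], "rotation": [0, 0, 0]}, {"dp": [0, 0, 0], "rotation": [0, 0, 0]}, {"dp": [0, 0, 0], "rotation": [0, 0, 0]}])

```text
t: 3.45
eef_pos: [0.6513, 0.0563, 0.0936]
ee_rot: [-1.576, 0.011, -3.141]
force: [-0.2, 4.4, 0.1]
width: 0.0271
```

Request:
move_arm(deltas=[{"dp": [0, 0, 0], "rotation": [0, 0, 0]}, {"dp": [0, 0, 0], "rotation": [0, 0, 0]}, {"dp": [0, 0, 0], "rotation": [0, 0, 0]}, {"dp": [0, 0, 0], "rotation": [0, 0, 0]}, {"dp": [0, 0, 0], "rotation": [0, 0, 0]}])

```text
t: 3.87
eef_pos: [0.6514, 0.0565, 0.0936]
ee_rot: [-1.576, 0.011, -3.14]
force: [0.6, 1.8, 1.3]
width: 0.0233
```

Request:
move_arm(deltas=[{"dp": [-0.9, 0, 15], "rotation": [0, 0, 0]}, {"dp": [-0.9, 0, 15], "rotation": [0, 0, 0]}, {"dp": [-0.9, 0, 15], "rotation": [0, 0, 0]}, {"dp": [-0.9, 0, 15], "rotation": [0, 0, 0]}, {"dp": [-0.9, 0, 15], "rotation": [0, 0, 0]}])

```text
t: 4.28
eef_pos: [0.6556, -0.0141, 0.0936]
ee_rot: [-1.581, 0.011, -3.135]
force: [-1.6, 5.7, 2.4]
width: 0.0236
```

Run:
```python
from m import *
f=grab('top','p1.png')
```

```text
(no output)
```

View pics/p1.png

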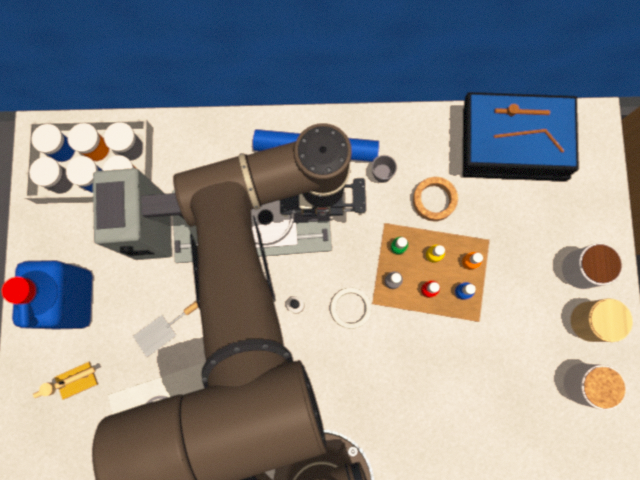

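Request:
move_arm(deltas=[{"dp": [-0.9, 0, 15], "rotation": [0, 0, 0]}, {"dp": [-0.9, 0, 15], "rotation": [0, 0, 0]}, {"dp": [-0.7, 0, 12], "rotation": [0, 0, 0]}, {"dp": [-0.6, 0, 10], "rotation": [0, 0, 0]}])

```text
t: 4.67
eef_pos: [0.6587, -0.0664, 0.0934]
ee_rot: [-1.586, 0.012, -3.136]
force: [-13.6, 62.3, 16.2]
width: 0.025
```

Request:
move_arm(deltas=[{"dp": [-0.4, 0, 7], "rotation": [0, 0, 0]}, {"dp": [-0.4, 0, 7], "rotation": [0, 0, 0]}])

```text
t: 4.83
eef_pos: [0.6587, -0.0652, 0.0932]
ee_rot: [-1.607, 0.013, -3.137]
force: [-10.6, 39.2, 11.6]
width: 0.0238
```

Request:
move_arm(deltas=[{"dp": [0, 0, 0], "rotation": [0, 0, 0]}, {"dp": [0, 0, 0], "rotation": [0, 0, 0]}, {"dp": [0, 0, 0], "rotation": [0, 0, 0]}])

```text
t: 5.08
eef_pos: [0.6585, -0.0627, 0.0932]
ee_rot: [-1.609, 0.013, -3.134]
force: [-1.4, 2.8, 2.1]
width: 0.0234
```

Request:
move_arm(deltas=[{"dp": [0, 0, 0], "rotation": [0, 0, 0]}, {"dp": [0, 0, 0], "rotation": [0, 0, 0]}, {"dp": [0, 0, 0], "rotation": [0, 0, 0]}, {"dp": [0, 0, 0], "rotation": [0, 0, 0]}, {"dp": [0, 0, 0], "rotation": [0, 0, 0]}], jaw=60)

```text
t: 5.5
eef_pos: [0.6584, -0.0664, 0.0925]
ee_rot: [-1.607, 0.012, -3.137]
force: [0.5, -0.0, -0.9]
width: 0.052
```

Request:
move_arm(deltas=[{"dp": [0, -25, 0], "rotation": [0, 0, 0]}, {"dp": [0, -30, 0], "rotation": [0, 0, 0]}, {"dp": [0, -30, 0], "rotation": [2.1, 0, -0.7]}, {"dp": [15, -20, 0], "rotation": [0, 0, 0]}, {"dp": [30, 0, -10], "rotation": [0, 0, 0]}])

```text
t: 5.92
eef_pos: [0.6133, -0.0634, 0.1975]
ee_rot: [-1.565, -0.008, -3.141]
force: [1.4, 1.4, 0.5]
width: 0.0669
```

Request:
move_arm(deltas=[{"dp": [38, 0, -13], "rotation": [0, 0, 0]}, {"dp": [38, 0, -13], "rotation": [0, 0, 0]}, {"dp": [38, 0, -13], "rotation": [0, 0, 0]}, {"dp": [30, 0, -13], "rotation": [0, 0, 0]}, {"dp": [30, 0, -13], "rotation": [0, 0, 0]}], jaw=60)

```text
t: 6.33
eef_pos: [0.4343, 0.0008, 0.1983]
ee_rot: [-1.565, -0.004, 3.137]
force: [0.0, 1.6, 0.9]
width: 0.0671
```

Run:
```python
from m import *
F={n:grab(n,n+'2.png') for n in('top','side')}
print({k:np.round(v,4).tolist() for k,v in arm.get_state().items() if k in('eef_pos','ee_rot','q')})
for k,xy in N.items():
    zt=.088 if k=='white' else .132 if k=='handle' else .089
    if k=='handle': xy=(.6587,-.064)
    print(k,[disc(F[n],xy,zt) for n in F])
for n,f in F.items():
    C=cloud(f); px=f['pixels'].astype(int)
    m=(px.max(-1)<60)&(np.hypot(C[...,0]-.650,C[...,1]-.080)<.05)&(abs(C[...,2]-.03)<.012)
    v,u=np.nonzero(m); print('spot',len(u),atz(f,u.mean(),v.mean(),.03).round(4) if len(u) else 0)
```

```text
{'q': [0.4649, -0.0289, -0.5324, 0.0024, -1.0729, 1.1016], 'eef_pos': [0.4321, 0.0013, 0.1988], 'ee_rot': [-1.5663, -0.004, 3.1385]}
white [None, (array([0.4214, 0.0561]), 75)]
green [(array([ 0.5659, -0.2043]), 66), (array([ 0.5635, -0.2029]), 85)]
yellow [(array([ 0.5439, -0.2929]), 71), (array([ 0.5419, -0.2918]), 95)]
orange [(array([ 0.5243, -0.3823]), 70), (array([ 0.5219, -0.3811]), 105)]
grey [(array([ 0.4797, -0.1871]), 69), (array([ 0.4773, -0.1862]), 90)]
red [(array([ 0.4557, -0.2762]), 72), (array([ 0.454 , -0.2748]), 102)]
blue [(array([ 0.4497, -0.3603]), 65), (array([ 0.4479, -0.3592]), 113)]
handle [(array([ 0.6541, -0.0656]), 51), (array([ 0.6522, -0.0655]), 66)]
spot 133 [0.6482 0.0803 0.03  ]
spot 93 [0.6503 0.0802 0.03  ]
```

View pics/top2.png

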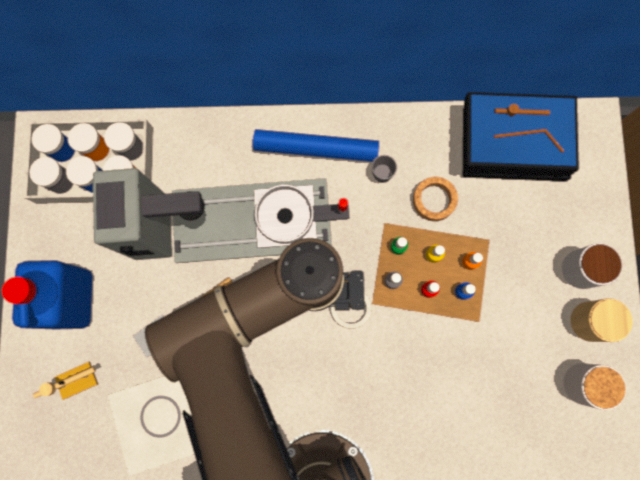

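Request:
move_arm(deltas=[{"dp": [5, 0, -27], "rotation": [0, 0, 0]}, {"dp": [3, 0, -20], "rotation": [0, 0, 0]}, {"dp": [0, 20, -4], "rotation": [0, 0, 0]}, {"dp": [0, 25, 0], "rotation": [0, 0, 0]}, {"dp": [0, 15, 0], "rotation": [0, 0, 0]}])

```text
t: 6.85
eef_pos: [0.4273, 0.0553, 0.1432]
ee_rot: [-1.573, 0.011, 3.139]
force: [-1.2, -0.6, -0.5]
width: 0.0667
```

Request:
move_arm(deltas=[{"dp": [4, 22, 0], "rotation": [0, 0, -0.6]}, {"dp": [2, 22, 0], "rotation": [0, 0, 0]}, {"dp": [2, 20, 0], "rotation": [0, 0, 0]}, {"dp": [0, 10, 0], "rotation": [0, 0, 0]}, {"dp": [0, 4, 0], "rotation": [0, 0, 0]}])

```text
t: 7.27
eef_pos: [0.4207, 0.055, 0.0609]
ee_rot: [-1.573, 0.001, 3.139]
force: [0.1, 0.9, -0.3]
width: 0.0672
```

Request:
move_arm(deltas=[{"dp": [-1.5, 2, 0], "rotation": [0, 0, 0]}, {"dp": [0, 0, 0], "rotation": [0, 0, 0]}, {"dp": [0, 0, 0], "rotation": [0, 0, 0]}, {"dp": [0, 0, 0], "rotation": [0, 0, 0]}, {"dp": [0, 0, 0], "rotation": [0, 0, 0]}], jaw=255)

```text
t: 7.68
eef_pos: [0.4243, 0.055, 0.0599]
ee_rot: [-1.573, 0.003, 3.138]
force: [-0.1, 0.0, 0.7]
width: 0.0394
```

Request:
move_arm(deltas=[{"dp": [0, 0, 0], "rotation": [0, 0, 0]}, {"dp": [0, 0, 0], "rotation": [0, 0, 0]}, {"dp": [0, 0, 0], "rotation": [0, 0, 0]}, {"dp": [0, 0, 0], "rotation": [0, 0, 0]}, {"dp": [0, 0, 0], "rotation": [0, 0, 0]}])

```text
t: 8.1
eef_pos: [0.4249, 0.0555, 0.0615]
ee_rot: [-1.575, 0.005, 3.138]
force: [-0.7, -0.9, -2.1]
width: 0.0224
```

Request:
move_arm(deltas=[{"dp": [0, -20, 0], "rotation": [0, 0, 0]}, {"dp": [0, -30, 0], "rotation": [0, 0, 0]}, {"dp": [0, -35, 0], "rotation": [0, 0, 0]}, {"dp": [0, -35, 0], "rotation": [0, 0, 0]}, {"dp": [-10, -20, 0], "rotation": [0, 0, 0]}])

```text
t: 8.52
eef_pos: [0.4282, 0.0519, 0.201]
ee_rot: [-1.568, -0.009, 3.137]
force: [0.3, 0.2, -1.7]
width: 0.0225
```

Request:
move_arm(deltas=[{"dp": [-30, 0, -4], "rotation": [0, 0, 0]}, {"dp": [-36, 0, -5], "rotation": [0, 0, 0]}, {"dp": [-36, 0, -5], "rotation": [0, 0, 0]}, {"dp": [-36, 0, -5], "rotation": [0, 0, 0]}, {"dp": [-36, 0, -5], "rotation": [0, 0, 0]}])

```text
t: 8.93
eef_pos: [0.6065, 0.0762, 0.2096]
ee_rot: [-1.576, 0.003, 3.14]
force: [0.6, 0.1, -0.3]
width: 0.0225
```

Request:
move_arm(deltas=[{"dp": [-25, 5, 0], "rotation": [0, 0, 0]}, {"dp": [-12, 12, 0], "rotation": [0, 0, 0]}, {"dp": [0, 15, 0], "rotation": [0, 0, 0]}, {"dp": [0, 15, 0], "rotation": [0, 0, 0]}, {"dp": [0, 0, 0], "rotation": [0, 0, 0]}])

```text
t: 9.35
eef_pos: [0.6522, 0.0765, 0.1555]
ee_rot: [-1.574, -0.001, 3.138]
force: [-1.2, 0.3, -3.3]
width: 0.0222
```

Run:
```python
from m import *
f=grab('top');g=grab('side')
print(arm.get_state()['eef_pos'])
a=f['pixels'][150:270,210:390];b=g['pixels'][140:240,250:400]
o=np.hstack([cv2.resize(x,(400,400),interpolation=cv2.INTER_CUBIC) for x in(a,b)])
cv2.imwrite('pics/h2.png',o[:,:,::-1])
```

```text
[0.65330356 0.07670264 0.15877598]
```

View pics/h2.png

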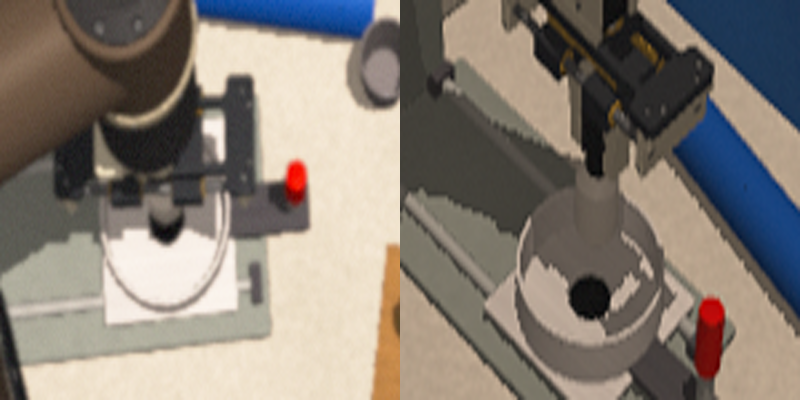

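Request:
move_arm(deltas=[{"dp": [2, 18, -3], "rotation": [0, 0, 0]}, {"dp": [1, 18, 0], "rotation": [0, 0, 0]}, {"dp": [0, 14, 0], "rotation": [0, 0, 0]}, {"dp": [0, 4, 0], "rotation": [0, 0, 0]}, {"dp": [0, 2, 0], "rotation": [0, 0, 0]}])

```text
t: 9.87
eef_pos: [0.6537, 0.0813, 0.1098]
ee_rot: [-1.577, 0.014, 3.141]
force: [0.3, 0.2, -1.3]
width: 0.0225
```

Request:
move_arm(deltas=[{"dp": [3, 6, 1], "rotation": [0.3, 0, -0.8]}, {"dp": [0, 6, 0], "rotation": [0, 0, 0]}, {"dp": [0, 4, 0], "rotation": [0, 0, 0]}, {"dp": [0, 1, 0], "rotation": [0, 0, 0]}, {"dp": [0, 0, 0], "rotation": [0, 0, 0]}])

```text
t: 10.28
eef_pos: [0.6524, 0.081, 0.0958]
ee_rot: [-1.573, 0.004, -3.141]
force: [-0.5, 0.4, -1.5]
width: 0.0227
```

Request:
move_arm(deltas=[{"dp": [2, 3, 0], "rotation": [0, 0, -0.2]}, {"dp": [1, 3, 0], "rotation": [0, 0, 0]}, {"dp": [0, 2, 0], "rotation": [0, 0, 0]}])

```text
t: 10.53
eef_pos: [0.6513, 0.0814, 0.091]
ee_rot: [-1.573, 0.005, -3.14]
force: [-7.5, 0.8, 21.2]
width: 0.0221
```

Request:
move_arm(deltas=[{"dp": [0, -0.5, 0], "rotation": [0, 0, 0]}, {"dp": [0, 0, 0], "rotation": [0, 0, 0]}, {"dp": [0, 0, 0], "rotation": [0, 0, 0]}, {"dp": [0, 0, 0], "rotation": [0, 0, 0]}, {"dp": [0, 0, 0], "rotation": [0, 0, 0]}], jaw=110)

```text
t: 10.95
eef_pos: [0.6523, 0.0817, 0.0934]
ee_rot: [-1.574, 0.009, -3.139]
force: [0.3, 0.1, -0.2]
width: 0.0478
```

Request:
move_arm(deltas=[{"dp": [0, -15, 0], "rotation": [0, 0, 0]}, {"dp": [0, -30, 0], "rotation": [0, 0, 0]}, {"dp": [0, -30, 0], "rotation": [0, 0, 0]}, {"dp": [20, -15, 15], "rotation": [0, 0, 0]}, {"dp": [17, 0, 35], "rotation": [0, 0, 0]}])

```text
t: 11.37
eef_pos: [0.6151, 0.0337, 0.1823]
ee_rot: [-1.571, 0.003, -3.136]
force: [1.1, -1.8, 0.9]
width: 0.0499
```

Request:
move_arm(deltas=[{"dp": [8, 0, 38], "rotation": [0, 0, 0]}, {"dp": [8, 0, 38], "rotation": [0, 0, 0]}, {"dp": [8, 0, 38], "rotation": [0, 0, 0]}, {"dp": [8, 0, 38], "rotation": [0, 0, 0]}, {"dp": [8, 0, 38], "rotation": [0, 0, 0]}])

```text
t: 11.78
eef_pos: [0.5739, -0.1607, 0.1848]
ee_rot: [-1.572, 0.008, -3.128]
force: [0.6, 0.7, -0.4]
width: 0.05
```

```bash
cat >> m.py <<'E'
def look(tag,crop=True):
    F={n:grab(n,n+tag+'.png') for n in('top','side')}
    s=arm.get_state(); print('t',round(s['t'],2),'eef',np.round(s['eef_pos'],4),np.round(s['ee_rot'],3))
    for n,f in F.items():
        print(n)
        for o in caps(f,.084,.092): 
            p=o[2]
            if .40<p[0]<.6 and -.45<p[1]<.1: print('  T',*o[1:2],atz(f,*o[0],.089)[:2].round(4),o[3])
        for o in caps(f,.112,.122):
            p=o[2]
            if .55<p[0]<.75 and -.03<p[1]<.2: print('  tub',*o[1:2],atz(f,*o[0],.118)[:2].round(4),o[3])
    a=F['top']['pixels'][150:270,210:390];b=F['side']['pixels'][140:240,250:400]
    o=np.hstack([cv2.resize(a,(400,300),interpolation=cv2.INTER_CUBIC),cv2.resize(b,(400,300),interpolation=cv2.INTER_CUBIC)])
    cv2.imwrite('pics/c%s.png'%tag,o[:,:,::-1])
    return F
E
python3 -c "
from m import *
look('3')"
```

```text
t 11.88 eef [ 0.573  -0.1637  0.1846] [-1.572  0.007 -3.133]
top
  T 54 [ 0.5636 -0.2041] [140. 132. 118.]
  T 68 [ 0.5434 -0.2927] [245. 238. 221.]
  T 65 [ 0.524  -0.3818] [245. 237. 222.]
  T 53 [ 0.4795 -0.1874] [242. 237. 226.]
  T 63 [ 0.4557 -0.2762] [247. 237. 225.]
  T 57 [ 0.4507 -0.3606] [243. 238. 227.]
side
  T 71 [ 0.5635 -0.2029] [105.  94.  83.]
  T 75 [ 0.4776 -0.1855] [189. 169. 149.]
  T 84 [ 0.5421 -0.2914] [187. 167. 146.]
  T 86 [ 0.4541 -0.2756] [191. 170. 149.]
  T 91 [ 0.5223 -0.3806] [189. 169. 148.]
  T 90 [ 0.448  -0.3592] [191. 170. 149.]
  tub 51 [0.6473 0.0799] [34. 32. 30.]
```

View pics/c3.png

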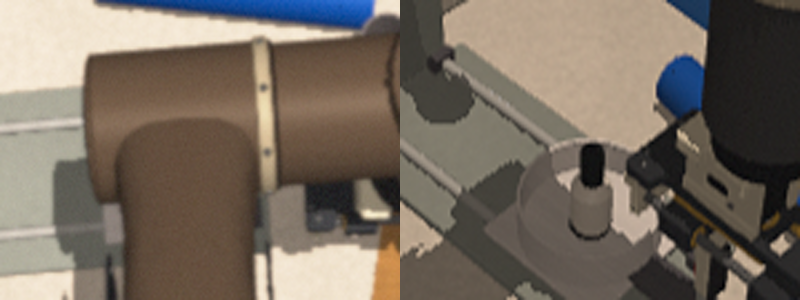

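Request:
move_arm(deltas=[{"dp": [5, 0, 30], "rotation": [0, 0, -0.4]}, {"dp": [4, 15, 10], "rotation": [0, 0, 0]}, {"dp": [2, 25, 0], "rotation": [0, 0, 0]}, {"dp": [2, 25, 0], "rotation": [0, 0, 0]}, {"dp": [1, 15, 0], "rotation": [0, 0, 0]}], jaw=80)

```text
t: 12.3
eef_pos: [0.5619, -0.2083, 0.1063]
ee_rot: [-1.571, 0.01, -3.138]
force: [-0.5, -0.3, -1.2]
width: 0.0596
```

Request:
move_arm(deltas=[{"dp": [0, 12, -5], "rotation": [0, 0, -0.5]}, {"dp": [0, 14, 0], "rotation": [0, 0, 0]}, {"dp": [0, 12, 0], "rotation": [0, 0, 0]}, {"dp": [0, 4, 0], "rotation": [0, 0, 0]}, {"dp": [0, 1, 0], "rotation": [0, 0, 0]}])

```text
t: 12.72
eef_pos: [0.5605, -0.2009, 0.0572]
ee_rot: [-1.571, -0.006, -3.138]
force: [0.5, 0.3, 0.6]
width: 0.0597
```

Request:
move_arm(deltas=[{"dp": [-4, -3, 2.5], "rotation": [0, 0, 0.3]}, {"dp": [0, -1, 0], "rotation": [0, 0, 0]}, {"dp": [0, 0, 0], "rotation": [0, 0, 0]}, {"dp": [0, 0, 0], "rotation": [0, 0, 0]}, {"dp": [0, 0, 0], "rotation": [0, 0, 0]}], jaw=255)

```text
t: 13.13
eef_pos: [0.5673, -0.203, 0.0643]
ee_rot: [-1.57, 0.003, -3.136]
force: [0.6, 0.0, 1.0]
width: 0.0325
```

Request:
move_arm(deltas=[{"dp": [0, 0, 0], "rotation": [0, 0, 0]}, {"dp": [0, 0, 0], "rotation": [0, 0, 0]}, {"dp": [0, 0, 0], "rotation": [0, 0, 0]}, {"dp": [0, 0, 0], "rotation": [0, 0, 0]}])

```text
t: 13.47
eef_pos: [0.5674, -0.203, 0.0652]
ee_rot: [-1.571, 0.004, -3.137]
force: [0.4, -0.4, -1.8]
width: 0.0222
```

Request:
move_arm(deltas=[{"dp": [0, -20, 0], "rotation": [0, 0, 0]}, {"dp": [0, -33, 0], "rotation": [0, 0, 0]}, {"dp": [0, -38, 0], "rotation": [0, 0, 0]}, {"dp": [0, -36, -10], "rotation": [0, 0, 0]}, {"dp": [-7, -20, -25], "rotation": [0, 0, 0]}])

```text
t: 13.88
eef_pos: [0.5674, -0.1697, 0.2092]
ee_rot: [-1.572, -0.014, 3.141]
force: [2.0, -0.7, -1.5]
width: 0.0226
```

Request:
move_arm(deltas=[{"dp": [-12, 0, -37], "rotation": [0, 0, 0]}, {"dp": [-12, 0, -37], "rotation": [0, 0, 0]}, {"dp": [-12, 0, -37], "rotation": [0, 0, 0]}, {"dp": [-12, 0, -37], "rotation": [0, 0, 0]}, {"dp": [-12, 0, -37], "rotation": [0, 0, 0]}])

```text
t: 14.3
eef_pos: [0.6306, 0.0186, 0.2183]
ee_rot: [-1.573, -0.002, 3.133]
force: [1.1, -0.0, -1.6]
width: 0.0218
```

Request:
move_arm(deltas=[{"dp": [-13, 0, -30], "rotation": [0, -0.4, 0]}, {"dp": [-13, 0, -30], "rotation": [0, 0, 0]}, {"dp": [-9, 0, -22], "rotation": [0, 0, 0]}, {"dp": [-4, 0, -10], "rotation": [0, 0, 0]}, {"dp": [0, 0, 0], "rotation": [0, 0, 0]}])

```text
t: 14.72
eef_pos: [0.6713, 0.1233, 0.2162]
ee_rot: [-1.574, -0.004, -3.136]
force: [0.2, -0.1, -1.9]
width: 0.0221
```

Request:
move_arm(deltas=[{"dp": [-2, 10, 4], "rotation": [0, 0.3, 0]}, {"dp": [0, 20, 0], "rotation": [0, 0, 0]}, {"dp": [0, 22, 0], "rotation": [0, 0, 0]}, {"dp": [0, 15, 0], "rotation": [0, 0, 0]}, {"dp": [0, 5, 0], "rotation": [0, 0, 0]}])

```text
t: 15.13
eef_pos: [0.6721, 0.1151, 0.1404]
ee_rot: [-1.574, -0.003, 3.139]
force: [-2.4, -0.4, -1.5]
width: 0.0222
```

Request:
move_arm(deltas=[{"dp": [-1, 10, -3.5], "rotation": [0, 0, 0]}, {"dp": [0, 15, 0], "rotation": [0, 0, 0]}, {"dp": [1, 10, 0], "rotation": [0, 0, 0]}, {"dp": [1, 4, 0], "rotation": [0, 0, 0]}, {"dp": [0, 1, 0], "rotation": [0, 0, 0]}])

```text
t: 15.55
eef_pos: [0.6709, 0.1148, 0.0973]
ee_rot: [-1.574, -0.003, 3.134]
force: [0.4, 1.0, -1.5]
width: 0.0219
```

Request:
move_arm(deltas=[{"dp": [-3, -1, -3.5], "rotation": [0, -0.4, 0]}, {"dp": [0, 1, 0], "rotation": [0, 0, 0]}, {"dp": [0, 2, 0], "rotation": [0, 0, 0]}, {"dp": [0, 1, 0], "rotation": [0, 0, 0]}])

```text
t: 15.88
eef_pos: [0.6751, 0.1186, 0.0963]
ee_rot: [-1.574, -0.001, -3.141]
force: [-0.3, 0.1, -2.1]
width: 0.0222
```

Request:
move_arm(deltas=[{"dp": [1, 2, 0], "rotation": [0, 0, 0]}, {"dp": [0, 2, 0], "rotation": [0, 0, 0]}, {"dp": [0, 1.5, 0], "rotation": [0, 0, 0]}])

```text
t: 16.13
eef_pos: [0.6763, 0.1191, 0.0951]
ee_rot: [-1.575, 0.005, -3.14]
force: [-0.2, -0.4, 3.2]
width: 0.0222
```

Request:
move_arm(deltas=[{"dp": [2, 1, 0], "rotation": [0, 0, 0]}, {"dp": [0, 0, 0], "rotation": [0, 0, 0]}])

```text
t: 16.3
eef_pos: [0.675, 0.1192, 0.0954]
ee_rot: [-1.576, 0.008, -3.139]
force: [0.5, -0.0, -2.5]
width: 0.0223
```

Request:
move_arm(deltas=[{"dp": [0, 0, 0], "rotation": [0, 0, 0]}, {"dp": [0, 0, 0], "rotation": [0, 0, 0]}, {"dp": [0, 0, 0], "rotation": [0, 0, 0]}, {"dp": [0, 0, 0], "rotation": [0, 0, 0]}], jaw=140)

```text
t: 16.63
eef_pos: [0.6745, 0.1193, 0.0951]
ee_rot: [-1.576, 0.007, -3.139]
force: [0.1, 1.3, 0.4]
width: 0.0385
```

Request:
move_arm(deltas=[{"dp": [0, -15, 0], "rotation": [0, 0, 0]}, {"dp": [0, -30, 0], "rotation": [0, 0, 0]}, {"dp": [0, -30, 0], "rotation": [0, 0, 0]}, {"dp": [15, -15, 20], "rotation": [0, 0, 0]}, {"dp": [17, 0, 35], "rotation": [0, 0, 0]}])

```text
t: 17.05
eef_pos: [0.6425, 0.0666, 0.184]
ee_rot: [-1.572, 0.002, -3.135]
force: [1.4, -0.9, 0.6]
width: 0.0396
```

Request:
move_arm(deltas=[{"dp": [17, 0, 37], "rotation": [0, 0, 0]}, {"dp": [17, 0, 37], "rotation": [0, 0, 0]}, {"dp": [17, 0, 37], "rotation": [0, 0, 0]}, {"dp": [17, 0, 37], "rotation": [0, 0, 0]}, {"dp": [12, 0, 30], "rotation": [0, 0, 0]}], jaw=80)

```text
t: 17.47
eef_pos: [0.5606, -0.1166, 0.1857]
ee_rot: [-1.574, 0.006, -3.13]
force: [0.3, 0.6, -1.2]
width: 0.0599
```

```bash
python3 -c "
from m import *
look('4')"
```

```text
t 17.57 eef [ 0.5601 -0.1182  0.1857] [-1.573  0.006 -3.133]
top
  T 57 [ 0.5436 -0.2935] [245. 237. 219.]
  T 64 [ 0.5245 -0.3828] [243. 233. 217.]
  T 62 [ 0.4798 -0.1876] [241. 236. 224.]
  T 62 [ 0.4559 -0.2764] [245. 235. 221.]
  T 56 [ 0.45   -0.3605] [241. 236. 224.]
side
  T 80 [ 0.4775 -0.1861] [189. 169. 148.]
  T 76 [ 0.5412 -0.2916] [185. 164. 144.]
  T 93 [ 0.4538 -0.2748] [188. 167. 146.]
  T 91 [ 0.5217 -0.3813] [188. 168. 147.]
  T 98 [ 0.4479 -0.3594] [189. 168. 147.]
  tub 33 [0.6708 0.1223] [187. 167. 146.]
```

View pics/c4.png

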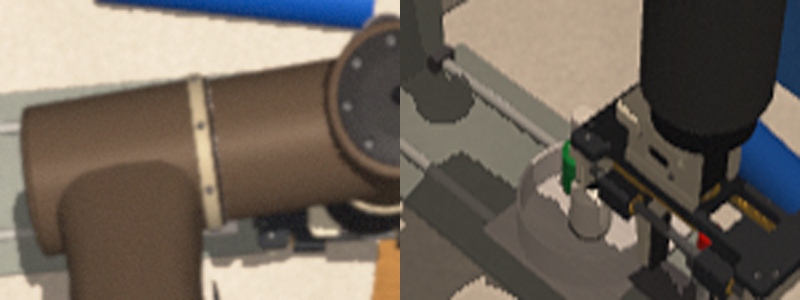

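Request:
move_arm(deltas=[{"dp": [27, 0, 22], "rotation": [0, 0, 0]}, {"dp": [27, 0, 22], "rotation": [0, -0.4, 0]}, {"dp": [18, 10, 16], "rotation": [0, 0, 0]}, {"dp": [6, 18, 5], "rotation": [0, 0, 0]}, {"dp": [1, 18, 0], "rotation": [0, 0, -0.4]}])

```text
t: 17.98
eef_pos: [0.4819, -0.1877, 0.1419]
ee_rot: [-1.572, 0.009, -3.128]
force: [-0.6, 0.1, -0.6]
width: 0.0603
```

Request:
move_arm(deltas=[{"dp": [2, 18, 0], "rotation": [0, 0.8, -0.5]}, {"dp": [1, 20, 0], "rotation": [0, 0, 0]}, {"dp": [1, 18, 0], "rotation": [0, 0, 0]}, {"dp": [0, 9, 0], "rotation": [0, 0, 0]}, {"dp": [0, 3, 0], "rotation": [0, 0, 0]}])

```text
t: 18.4
eef_pos: [0.4769, -0.1877, 0.0699]
ee_rot: [-1.573, -0.001, 3.139]
force: [0.4, 0.3, 0.5]
width: 0.0602
```

Request:
move_arm(deltas=[{"dp": [-1, 5, 0], "rotation": [0, 0, 0]}, {"dp": [0, 3, 0], "rotation": [0, 0, 0]}, {"dp": [0, 0, 0], "rotation": [0, 0, 0]}, {"dp": [0, 0, 0], "rotation": [0, 0, 0]}, {"dp": [0, 0, 0], "rotation": [0, 0, 0]}], jaw=255)

```text
t: 18.82
eef_pos: [0.4802, -0.1873, 0.0628]
ee_rot: [-1.572, 0.001, 3.14]
force: [-0.5, -0.2, -0.1]
width: 0.0322
```

Request:
move_arm(deltas=[{"dp": [0, 0, 0], "rotation": [0, 0, 0]}, {"dp": [0, 0, 0], "rotation": [0, 0, 0]}, {"dp": [0, 0, 0], "rotation": [0, 0, 0]}, {"dp": [0, 0, 0], "rotation": [0, 0, 0]}])

```text
t: 19.15
eef_pos: [0.4809, -0.1872, 0.0641]
ee_rot: [-1.572, 0.003, 3.14]
force: [-0.9, -0.1, -1.4]
width: 0.0221
```

Request:
move_arm(deltas=[{"dp": [0, -20, 0], "rotation": [0, 0, 0]}, {"dp": [0, -33, 0], "rotation": [0, 0, 0]}, {"dp": [0, -38, 0], "rotation": [0, 0, 0]}, {"dp": [-5, -36, -10], "rotation": [0, 0, 0]}, {"dp": [-12, -25, -25], "rotation": [0, 0, 0]}])

```text
t: 19.57
eef_pos: [0.4903, -0.1539, 0.2145]
ee_rot: [-1.574, -0.015, 3.135]
force: [1.8, 0.8, -2.4]
width: 0.0224
```

Request:
move_arm(deltas=[{"dp": [-17, 0, -35], "rotation": [0, 0, 0]}, {"dp": [-17, 0, -35], "rotation": [0, 0, 0]}, {"dp": [-17, 0, -35], "rotation": [0, 0, 0]}, {"dp": [-17, 0, -35], "rotation": [0, 0, 0]}, {"dp": [-17, 0, -35], "rotation": [0, 0, 0]}])

```text
t: 19.98
eef_pos: [0.581, 0.0247, 0.2253]
ee_rot: [-1.576, 0.001, 3.128]
force: [0.7, -0.6, -2.0]
width: 0.0222
```

Request:
move_arm(deltas=[{"dp": [-15, 0, -28], "rotation": [0, -0.8, 0]}, {"dp": [-14, 0, -26], "rotation": [0, 0, 0]}, {"dp": [-10, 0, -20], "rotation": [0, 0, 0]}, {"dp": [-5, 5, -10], "rotation": [0, 0, 0]}, {"dp": [0, 10, 0], "rotation": [0, 0, 0]}])

```text
t: 20.4
eef_pos: [0.6294, 0.1207, 0.2104]
ee_rot: [-1.577, 0.003, -3.134]
force: [-0.4, 0.4, -1.3]
width: 0.0224
```

Request:
move_arm(deltas=[{"dp": [0, 20, 0], "rotation": [0, 0, 0]}, {"dp": [0, 22, 0], "rotation": [0, 0, 0]}, {"dp": [0, 15, 0], "rotation": [0, 0, 0]}, {"dp": [0, 6, 0], "rotation": [0, 0, 0]}])

```text
t: 20.73
eef_pos: [0.6272, 0.1197, 0.1418]
ee_rot: [-1.577, 0.0, -3.134]
force: [-0.9, -0.3, -2.5]
width: 0.0222
```

Request:
move_arm(deltas=[{"dp": [-2, 12, 0.5], "rotation": [0.2, 0.4, 0]}, {"dp": [0, 15, 0], "rotation": [0, 0, 0]}, {"dp": [0, 10, 0], "rotation": [0, 0, 0]}, {"dp": [0, 4, 0], "rotation": [0, 0, 0]}, {"dp": [0, 2, 0], "rotation": [0, 0, 0]}])

```text
t: 21.15
eef_pos: [0.6279, 0.1158, 0.0945]
ee_rot: [-1.571, -0.002, 3.138]
force: [-0.7, -0.1, -1.0]
width: 0.0224
```

Request:
move_arm(deltas=[{"dp": [-1, 0, -3], "rotation": [0, 0, 0]}, {"dp": [0, 2, 0], "rotation": [0, 0, 0]}, {"dp": [0, 2, 0], "rotation": [0, 0, 0]}, {"dp": [0, 1, 0], "rotation": [0, 0, 0]}])

```text
t: 21.48
eef_pos: [0.6316, 0.1196, 0.0939]
ee_rot: [-1.572, 0.004, 3.139]
force: [0.8, 1.8, -1.2]
width: 0.0221
```

Request:
move_arm(deltas=[{"dp": [2.5, 2, 0], "rotation": [0, 0, 0]}, {"dp": [0.5, 1.5, 0], "rotation": [0, 0, 0]}, {"dp": [0, 0, 0], "rotation": [0, 0, 0]}])

```text
t: 21.73
eef_pos: [0.6312, 0.1205, 0.0938]
ee_rot: [-1.574, 0.01, 3.14]
force: [-0.0, -0.6, -1.7]
width: 0.0222
```

Request:
move_arm(deltas=[{"dp": [0, 0, 0], "rotation": [0, 0, 0]}, {"dp": [0, 0, 0], "rotation": [0, 0, 0]}, {"dp": [0, 0, 0], "rotation": [0, 0, 0]}, {"dp": [0, 0, 0], "rotation": [0, 0, 0]}], jaw=140)

```text
t: 22.07
eef_pos: [0.631, 0.121, 0.0938]
ee_rot: [-1.575, 0.011, 3.14]
force: [-0.2, -0.0, 0.7]
width: 0.0387
```

Request:
move_arm(deltas=[{"dp": [0, -15, 0], "rotation": [0, 0, 0]}, {"dp": [0, -30, 0], "rotation": [0, 0, 0]}, {"dp": [0, -30, 0], "rotation": [0, 0, 0]}, {"dp": [10, -20, 20], "rotation": [0, 0, 0]}, {"dp": [15, 0, 37], "rotation": [0, 0, 0]}])

```text
t: 22.48
eef_pos: [0.6051, 0.0662, 0.1881]
ee_rot: [-1.571, 0.005, -3.139]
force: [1.3, -0.2, 0.8]
width: 0.0396
```

Request:
move_arm(deltas=[{"dp": [15, 0, 38], "rotation": [0, 0, 0]}, {"dp": [15, 0, 38], "rotation": [0, 0, 0]}, {"dp": [15, 0, 38], "rotation": [0, 0, 0]}, {"dp": [15, 0, 38], "rotation": [0, 0, 0]}, {"dp": [15, 0, 38], "rotation": [0, 0, 0]}], jaw=80)

```text
t: 22.9
eef_pos: [0.5287, -0.1275, 0.1897]
ee_rot: [-1.572, 0.009, -3.133]
force: [0.9, -0.5, 0.7]
width: 0.0593
```

Request:
move_arm(deltas=[{"dp": [10, 0, 38], "rotation": [0, 0, 0]}, {"dp": [5, 0, 30], "rotation": [0, 0, 0]}])

```text
t: 23.07
eef_pos: [0.5111, -0.1992, 0.19]
ee_rot: [-1.573, 0.01, -3.133]
force: [0.1, 0.6, 0.1]
width: 0.06
```

```bash
python3 -c "
from m import *
look('5')"
```

```text
t 23.17 eef [ 0.5112 -0.2007  0.1897] [-1.572  0.009 -3.136]
top
  T 57 [ 0.5242 -0.3832] [246. 236. 219.]
  T 56 [ 0.4555 -0.2764] [247. 237. 224.]
  T 60 [ 0.4495 -0.3605] [242. 237. 225.]
  tub 62 [0.6723 0.1173] [238. 230. 216.]
  tub 72 [0.6296 0.1184] [235. 227. 213.]
side
  T 80 [ 0.5415 -0.2916] [189. 169. 147.]
  T 85 [ 0.4546 -0.2749] [196. 175. 153.]
  T 92 [ 0.5219 -0.3811] [191. 171. 150.]
  T 97 [ 0.448  -0.3592] [193. 172. 151.]
  tub 55 [0.6702 0.1183] [180. 161. 141.]
  tub 57 [0.6271 0.1204] [176. 158. 139.]
  tub 53 [0.6458 0.0783] [32. 32. 30.]
```

View pics/c5.png

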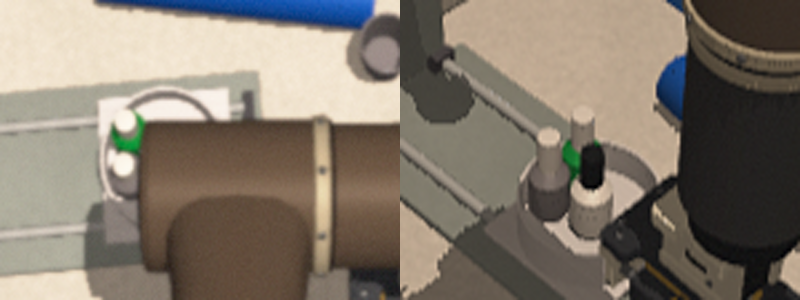

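Request:
move_arm(deltas=[{"dp": [24, 0, 32], "rotation": [0, 0.3, 0]}, {"dp": [20, 5, 26], "rotation": [0, 0, 0]}, {"dp": [8, 18, 10], "rotation": [0, 0, -0.4]}, {"dp": [2, 22, 0], "rotation": [0, 0, 0]}, {"dp": [0, 15, 0], "rotation": [0, 0, 0]}])

```text
t: 23.58
eef_pos: [0.4598, -0.2707, 0.1309]
ee_rot: [-1.57, 0.01, 3.14]
force: [0.0, -0.2, -1.1]
width: 0.0603
```

Request:
move_arm(deltas=[{"dp": [3, 18, 4], "rotation": [0, 0, -0.6]}, {"dp": [1, 20, 0], "rotation": [0, 0, 0]}, {"dp": [1, 16, 0], "rotation": [0, 0, 0]}, {"dp": [0, 7, 0], "rotation": [0, 0, 0]}, {"dp": [0, 3, 0], "rotation": [0, 0, 0]}])

```text
t: 24.0
eef_pos: [0.4537, -0.2736, 0.0619]
ee_rot: [-1.571, -0.003, 3.139]
force: [-0.8, -0.7, -0.1]
width: 0.0601
```

Request:
move_arm(deltas=[{"dp": [-1, 0, 2], "rotation": [0, 0, 0]}, {"dp": [0, 0, 0], "rotation": [0, 0, 0]}, {"dp": [0, 0, 0], "rotation": [0, 0, 0]}, {"dp": [0, 0, 0], "rotation": [0, 0, 0]}, {"dp": [0, 0, 0], "rotation": [0, 0, 0]}], jaw=255)

```text
t: 24.42
eef_pos: [0.457, -0.2756, 0.064]
ee_rot: [-1.571, -0.001, 3.14]
force: [-0.8, 0.6, -0.1]
width: 0.0322
```

Request:
move_arm(deltas=[{"dp": [0, 0, 0], "rotation": [0, 0, 0]}, {"dp": [0, 0, 0], "rotation": [0, 0, 0]}, {"dp": [0, 0, 0], "rotation": [0, 0, 0]}, {"dp": [0, 0, 0], "rotation": [0, 0, 0]}])

```text
t: 24.75
eef_pos: [0.4577, -0.2756, 0.0655]
ee_rot: [-1.57, 0.002, 3.14]
force: [0.2, 0.8, -2.2]
width: 0.0223
```

Request:
move_arm(deltas=[{"dp": [0, -20, 0], "rotation": [0, 0, 0]}, {"dp": [0, -33, 0], "rotation": [0, 0, 0]}, {"dp": [0, -38, 0], "rotation": [0, 0, 0]}, {"dp": [-6, -36, -10], "rotation": [0, 0, 0]}, {"dp": [-16, -25, -24], "rotation": [0, 0, 0]}])

```text
t: 25.17
eef_pos: [0.4725, -0.2419, 0.2154]
ee_rot: [-1.575, -0.016, 3.135]
force: [1.9, -0.3, -1.5]
width: 0.0222
```

Request:
move_arm(deltas=[{"dp": [-22, 0, -34], "rotation": [0, 0, 0]}, {"dp": [-22, 0, -34], "rotation": [0, 0, 0]}, {"dp": [-22, 0, -34], "rotation": [0, 0, 0]}, {"dp": [-22, 0, -34], "rotation": [0, 0, 0]}, {"dp": [-22, 0, -34], "rotation": [0, 0, 0]}])

```text
t: 25.58
eef_pos: [0.5886, -0.0699, 0.2258]
ee_rot: [-1.574, 0.0, 3.128]
force: [0.6, -0.2, -1.5]
width: 0.0224
```

Request:
move_arm(deltas=[{"dp": [-22, 0, -34], "rotation": [0, 0, 0]}, {"dp": [-22, 0, -34], "rotation": [0, 0, 0]}, {"dp": [-22, 0, -30], "rotation": [0, 0, 0]}])

```text
t: 25.83
eef_pos: [0.6568, 0.0321, 0.2264]
ee_rot: [-1.574, 0.001, 3.128]
force: [0.8, -1.1, -1.2]
width: 0.0225
```

Request:
move_arm(deltas=[{"dp": [-18, 0, -20], "rotation": [0, -0.7, 0]}, {"dp": [-11, 5, -12], "rotation": [0, 0, 0]}, {"dp": [-5, 15, -6], "rotation": [0, 0, 0]}, {"dp": [0, 20, 0], "rotation": [0, 0, 0]}, {"dp": [0, 20, 0], "rotation": [0, 0, 0]}])

```text
t: 26.25
eef_pos: [0.6976, 0.0806, 0.1645]
ee_rot: [-1.576, 0.006, -3.135]
force: [-0.2, 0.1, -1.9]
width: 0.0224
```

Request:
move_arm(deltas=[{"dp": [1, 18, 0], "rotation": [0.3, 0.3, -0.3]}, {"dp": [0, 18, 0], "rotation": [0, 0, 0]}, {"dp": [0, 14, 0], "rotation": [0, 0, 0]}, {"dp": [0, 6, 0], "rotation": [0, 0, 0]}, {"dp": [0, 3, 0], "rotation": [0, 0, 0]}])

```text
t: 26.67
eef_pos: [0.6912, 0.0775, 0.0946]
ee_rot: [-1.568, -0.009, 3.141]
force: [-5.8, 3.5, 34.5]
width: 0.022
```

Request:
move_arm(deltas=[{"dp": [0, -4, 0], "rotation": [0, 0, 0.5]}, {"dp": [-5, 0, -2.5], "rotation": [0, 0, 0]}, {"dp": [0, 1, 0], "rotation": [0, 0, 0]}, {"dp": [0, 1, 0], "rotation": [0, 0, 0]}])

```text
t: 27.0
eef_pos: [0.696, 0.0788, 0.0977]
ee_rot: [-1.567, -0.0, 3.14]
force: [-0.3, -0.8, -0.9]
width: 0.0219
```

Request:
move_arm(deltas=[{"dp": [0, 2, -1], "rotation": [0, 0, 0]}, {"dp": [0, 2, 0], "rotation": [0, 0, 0]}, {"dp": [0, 1.5, 0], "rotation": [0, 0, 0]}, {"dp": [0, 0, 0], "rotation": [0, 0, 0]}])

```text
t: 27.33
eef_pos: [0.6962, 0.0797, 0.095]
ee_rot: [-1.567, 0.001, 3.141]
force: [-0.8, 0.2, -2.1]
width: 0.0223
```

Request:
move_arm(deltas=[{"dp": [0, 1.5, 0], "rotation": [0, 0, 0]}, {"dp": [0, 0, 0], "rotation": [0, 0, 0]}])

```text
t: 27.5
eef_pos: [0.6962, 0.0797, 0.0949]
ee_rot: [-1.567, 0.002, 3.142]
force: [-0.5, -0.0, -1.3]
width: 0.0225
```

Request:
move_arm(deltas=[{"dp": [0, 0, 0], "rotation": [0, 0, 0]}, {"dp": [0, 0, 0], "rotation": [0, 0, 0]}, {"dp": [0, 0, 0], "rotation": [0, 0, 0]}, {"dp": [0, 0, 0], "rotation": [0, 0, 0]}], jaw=140)

```text
t: 27.83
eef_pos: [0.6973, 0.0799, 0.0942]
ee_rot: [-1.568, 0.004, 3.142]
force: [-0.3, 0.4, 0.1]
width: 0.0384
```

Request:
move_arm(deltas=[{"dp": [0, -15, 0], "rotation": [0, 0, 0]}, {"dp": [0, -30, 0], "rotation": [0, 0, 0]}, {"dp": [0, -30, 0], "rotation": [0, 0, 0]}, {"dp": [5, -20, 20], "rotation": [0, 0, 0]}, {"dp": [10, 0, 38], "rotation": [0, 0, 0]}])

```text
t: 28.25
eef_pos: [0.6829, 0.0257, 0.1886]
ee_rot: [-1.565, -0.001, -3.136]
force: [1.9, -0.6, 0.4]
width: 0.0395
```

Request:
move_arm(deltas=[{"dp": [15, 0, 38], "rotation": [0, 0, 0]}, {"dp": [15, 0, 38], "rotation": [0, 0, 0]}, {"dp": [15, 0, 38], "rotation": [0, 0, 0]}, {"dp": [15, 0, 38], "rotation": [0, 0, 0]}, {"dp": [15, 0, 38], "rotation": [0, 0, 0]}], jaw=80)

```text
t: 28.67
eef_pos: [0.6096, -0.1685, 0.1919]
ee_rot: [-1.565, 0.006, -3.13]
force: [0.3, -0.2, -0.2]
width: 0.0599
```

Request:
move_arm(deltas=[{"dp": [15, 0, 38], "rotation": [0, 0, 0]}, {"dp": [15, 0, 38], "rotation": [0, 0, 0]}, {"dp": [10, 0, 25], "rotation": [0, 0, 0]}])

```text
t: 28.92
eef_pos: [0.5685, -0.2744, 0.1928]
ee_rot: [-1.565, 0.008, -3.131]
force: [0.7, 0.3, -0.0]
width: 0.0598
```

```bash
python3 -c "
from m import *
look('6')"
```

```text
t 29.02 eef [ 0.5681 -0.2753  0.1927] [-1.565  0.008 -3.134]
top
  T 57 [ 0.5434 -0.2937] [232. 224. 208.]
  T 59 [ 0.5237 -0.3825] [245. 237. 223.]
  T 66 [ 0.4493 -0.3607] [245. 241. 231.]
  tub 65 [0.6929 0.0767] [244. 234. 222.]
  tub 70 [0.6726 0.1163] [239. 234. 220.]
  tub 63 [0.6471 0.0768] [41. 35. 34.]
  tub 66 [0.6294 0.1184] [240. 233. 221.]
side
  T 83 [ 0.5417 -0.2918] [160. 143. 126.]
  T 85 [ 0.5217 -0.3813] [192. 171. 150.]
  T 95 [ 0.448  -0.3595] [196. 174. 153.]
  tub 54 [0.67   0.1185] [182. 163. 143.]
  tub 53 [0.6909 0.0782] [180. 161. 142.]
  tub 55 [0.627  0.1205] [176. 158. 139.]
  tub 54 [0.645 0.079] [28. 29. 26.]
```

View pics/c6.png

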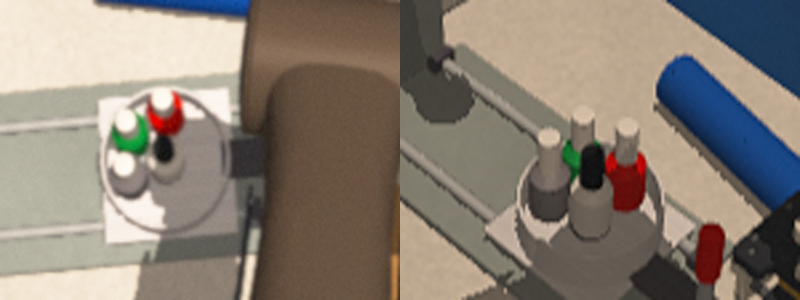

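```bash
python3 -c "
from m import *
for n in('top','side'):
    f=load(n);C=cloud(f)
    r=np.hypot(C[...,0]-.649,C[...,1]-.08)
    m=(abs(C[...,2]-.065)<.004)&(r>.058)&(r<.08)
    P=C[m][:,:2]
    A=np.c_[2*P,np.ones(len(P))];s=np.linalg.lstsq(A,(P**2).sum(1),rcond=None)[0]
    print(n,len(P),s[:2].round(4),np.sqrt(s[2]+s[0]**2+s[1]**2).round(4), np.ptp(P,axis=0))
"
```

```text
top 237 [0.6477 0.0782] 0.0697 [0.14155766 0.14245501]
side 229 [0.6458 0.0805] 0.0695 [0.14326958 0.14408853]
```

Request:
move_arm(deltas=[{"dp": [13, 5, 9], "rotation": [-0.3, 0.4, -0.4]}, {"dp": [10, 15, 7], "rotation": [0, 0, 0]}, {"dp": [3, 20, 2], "rotation": [0, 0, 0]}, {"dp": [1, 20, 0], "rotation": [0, 0, 0]}, {"dp": [0, 12, 0], "rotation": [0, 0, 0]}])

```text
t: 29.43
eef_pos: [0.5435, -0.2968, 0.1222]
ee_rot: [-1.567, 0.011, 3.139]
force: [0.7, -0.1, -0.1]
width: 0.0601
```

Request:
move_arm(deltas=[{"dp": [1, 15, -4], "rotation": [-0.2, 0, -0.6]}, {"dp": [0, 18, 0], "rotation": [0, 0, 0]}, {"dp": [0, 14, 0], "rotation": [0, 0, 0]}, {"dp": [0, 6, 0], "rotation": [0, 0, 0]}, {"dp": [0, 3, 0], "rotation": [0, 0, 0]}])

```text
t: 29.85
eef_pos: [0.5429, -0.2902, 0.0601]
ee_rot: [-1.572, -0.004, 3.14]
force: [-0.3, -0.1, 0.6]
width: 0.0602
```

Request:
move_arm(deltas=[{"dp": [0, -2, 2.5], "rotation": [0, 0, 0]}, {"dp": [0, 0, 0], "rotation": [0, 0, 0]}, {"dp": [0, 0, 0], "rotation": [0, 0, 0]}, {"dp": [0, 0, 0], "rotation": [0, 0, 0]}, {"dp": [0, 0, 0], "rotation": [0, 0, 0]}], jaw=255)

```text
t: 30.27
eef_pos: [0.5448, -0.2925, 0.0638]
ee_rot: [-1.571, -0.002, 3.141]
force: [0.2, -0.1, -0.2]
width: 0.0321
```

Request:
move_arm(deltas=[{"dp": [0, 0, 0], "rotation": [0, 0, 0]}, {"dp": [0, 0, 0], "rotation": [0, 0, 0]}, {"dp": [0, 0, 0], "rotation": [0, 0, 0]}, {"dp": [0, 0, 0], "rotation": [0, 0, 0]}])

```text
t: 30.6
eef_pos: [0.5453, -0.2927, 0.0653]
ee_rot: [-1.571, 0.0, 3.141]
force: [0.1, -0.7, -1.3]
width: 0.0222
```

Request:
move_arm(deltas=[{"dp": [0, -20, 0], "rotation": [0, 0, 0]}, {"dp": [0, -33, 0], "rotation": [0, 0, 0]}, {"dp": [0, -38, 0], "rotation": [0, 0, 0]}, {"dp": [-2, -36, -10], "rotation": [0, 0, 0]}, {"dp": [-4, -25, -24], "rotation": [0, 0, 0]}])

```text
t: 31.02
eef_pos: [0.5456, -0.2595, 0.2138]
ee_rot: [-1.576, -0.018, 3.136]
force: [1.5, -0.0, -0.9]
width: 0.0226
```

Request:
move_arm(deltas=[{"dp": [-6, 0, -39], "rotation": [0, 0, 0]}, {"dp": [-6, 0, -39], "rotation": [0, 0, 0]}, {"dp": [-6, 0, -39], "rotation": [0, 0, 0]}, {"dp": [-6, 0, -39], "rotation": [0, 0, 0]}, {"dp": [-6, 0, -39], "rotation": [0, 0, 0]}])

```text
t: 31.43
eef_pos: [0.5801, -0.0621, 0.2239]
ee_rot: [-1.574, -0.003, 3.128]
force: [1.9, -0.3, -0.7]
width: 0.0223
```

Request:
move_arm(deltas=[{"dp": [-6, 0, -36], "rotation": [0, -0.5, 0]}, {"dp": [-6, 0, -33], "rotation": [0, 0, 0]}])

```text
t: 31.6
eef_pos: [0.5924, 0.0112, 0.2246]
ee_rot: [-1.575, -0.003, 3.137]
force: [0.8, -0.7, -1.7]
width: 0.022
```

Request:
move_arm(deltas=[{"dp": [-6, 0, -28], "rotation": [0, 0, 0]}, {"dp": [-4, 0, -18], "rotation": [0, 0, 0]}, {"dp": [-2, 8, -8], "rotation": [0, 0, 0]}, {"dp": [0, 18, -3], "rotation": [0, 0, 0]}, {"dp": [0, 20, 0], "rotation": [0, 0, 0]}])

```text
t: 32.02
eef_pos: [0.6073, 0.0797, 0.181]
ee_rot: [-1.578, 0.005, -3.138]
force: [-0.2, -1.3, -2.9]
width: 0.0222
```

Request:
move_arm(deltas=[{"dp": [1, 15, -1], "rotation": [0.3, 0.2, -0.3]}, {"dp": [0, 18, 0], "rotation": [0, 0, 0]}, {"dp": [0, 14, 0], "rotation": [0, 0, 0]}, {"dp": [0, 6, 0], "rotation": [0, 0, 0]}, {"dp": [0, 2, 0], "rotation": [0, 0, 0]}])

```text
t: 32.43
eef_pos: [0.6025, 0.0787, 0.117]
ee_rot: [-1.57, -0.008, 3.141]
force: [0.5, 1.0, -0.4]
width: 0.0218
```

Request:
move_arm(deltas=[{"dp": [-3, 6, -2], "rotation": [0, 0, 0.5]}, {"dp": [0, 7, 0], "rotation": [0, 0, 0]}, {"dp": [0, 4, 0], "rotation": [0, 0, 0]}, {"dp": [0, 2, 0], "rotation": [0, 0, 0]}, {"dp": [0, 0, 0], "rotation": [0, 0, 0]}])

```text
t: 32.85
eef_pos: [0.6063, 0.0799, 0.0973]
ee_rot: [-1.571, 0.003, 3.14]
force: [0.8, -0.1, -1.4]
width: 0.0221
```

Request:
move_arm(deltas=[{"dp": [1, 2, -0.8], "rotation": [0, 0, 0]}, {"dp": [0, 2, 0], "rotation": [0, 0, 0]}, {"dp": [0, 1, 0], "rotation": [0, 0, 0]}, {"dp": [0, 0.5, 0], "rotation": [0, 0, 0]}])

```text
t: 33.18
eef_pos: [0.607, 0.0813, 0.0947]
ee_rot: [-1.571, 0.007, 3.141]
force: [-0.5, -0.7, -1.2]
width: 0.0224
```

Request:
move_arm(deltas=[{"dp": [0, 0, 0], "rotation": [0, 0, 0]}, {"dp": [0, 0, 0], "rotation": [0, 0, 0]}, {"dp": [0, 0, 0], "rotation": [0, 0, 0]}, {"dp": [0, 0, 0], "rotation": [0, 0, 0]}], jaw=140)

```text
t: 33.52
eef_pos: [0.6078, 0.0817, 0.0958]
ee_rot: [-1.572, 0.01, 3.141]
force: [0.6, -0.2, 0.8]
width: 0.0387
```

Request:
move_arm(deltas=[{"dp": [0, -15, 0], "rotation": [0, 0, 0]}, {"dp": [0, -30, 0], "rotation": [0, 0, 0]}, {"dp": [0, -30, 0], "rotation": [0, 0, 0]}, {"dp": [5, -20, 20], "rotation": [0, 0, 0]}, {"dp": [5, 0, 38], "rotation": [0, 0, 0]}])

```text
t: 33.93
eef_pos: [0.597, 0.0262, 0.1921]
ee_rot: [-1.57, 0.006, -3.137]
force: [1.0, -0.4, 0.7]
width: 0.0393
```

Request:
move_arm(deltas=[{"dp": [4, 0, 40], "rotation": [0, 0, 0]}, {"dp": [4, 0, 40], "rotation": [0, 0, 0]}, {"dp": [4, 0, 40], "rotation": [0, 0, 0]}, {"dp": [4, 0, 40], "rotation": [0, 0, 0]}, {"dp": [4, 0, 40], "rotation": [0, 0, 0]}], jaw=80)

```text
t: 34.35
eef_pos: [0.5786, -0.1788, 0.1962]
ee_rot: [-1.571, 0.014, -3.129]
force: [0.9, 0.8, -0.5]
width: 0.0596
```

Request:
move_arm(deltas=[{"dp": [8, 0, 38], "rotation": [0, 0, 0]}, {"dp": [8, 0, 38], "rotation": [0, 0, 0]}, {"dp": [5, 0, 38], "rotation": [0, 0, 0]}])

```text
t: 34.6
eef_pos: [0.5576, -0.2989, 0.1966]
ee_rot: [-1.571, 0.015, -3.128]
force: [1.8, 0.1, 0.7]
width: 0.0603
```

```bash
python3 -c "
from m import *
look('7')"
```

```text
t 34.7 eef [ 0.5571 -0.302   0.1959] [-1.57   0.014 -3.134]
top
  T 61 [ 0.5237 -0.3827] [248. 241. 227.]
  T 63 [ 0.4495 -0.3605] [246. 242. 232.]
  tub 67 [0.6934 0.0767] [245. 234. 222.]
  tub 66 [0.6728 0.1161] [240. 235. 221.]
  tub 68 [0.6469 0.0768] [62. 55. 53.]
  tub 68 [0.6301 0.1184] [240. 233. 220.]
  tub 63 [0.6064 0.0796] [248. 242. 226.]
side
  T 89 [ 0.5221 -0.381 ] [197. 176. 154.]
  T 99 [ 0.4484 -0.359 ] [198. 177. 154.]
  tub 57 [0.6702 0.1183] [184. 164. 144.]
  tub 56 [0.6909 0.0782] [181. 162. 142.]
  tub 53 [0.6276 0.1209] [181. 162. 143.]
  tub 53 [0.6452 0.0784] [32. 32. 30.]
  tub 57 [0.6042 0.0807] [184. 164. 145.]
```

View pics/c7.png

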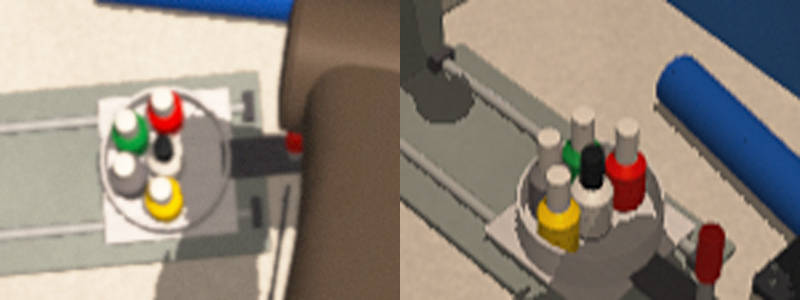

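Request:
move_arm(deltas=[{"dp": [14, 0, 30], "rotation": [0, 0.4, -0.8]}, {"dp": [13, 5, 30], "rotation": [0, 0, 0]}, {"dp": [6, 18, 12], "rotation": [0, 0, 0]}, {"dp": [2, 22, 0], "rotation": [0, 0, 0]}, {"dp": [1, 15, 0], "rotation": [0, 0, 0]}])

```text
t: 35.12
eef_pos: [0.5222, -0.3803, 0.1378]
ee_rot: [-1.567, 0.007, 3.14]
force: [-0.6, 0.6, -0.7]
width: 0.0601
```

Request:
move_arm(deltas=[{"dp": [0, 18, 1], "rotation": [-0.2, 0, -0.4]}, {"dp": [0, 20, 0], "rotation": [0, 0, 0]}, {"dp": [0, 18, 0], "rotation": [0, 0, 0]}, {"dp": [0, 8, 0], "rotation": [0, 0, 0]}, {"dp": [0, 3, 0], "rotation": [0, 0, 0]}])

```text
t: 35.53
eef_pos: [0.5207, -0.3805, 0.0652]
ee_rot: [-1.572, -0.003, 3.138]
force: [-0.6, 0.2, -0.2]
width: 0.0604
```

Request:
move_arm(deltas=[{"dp": [0, 3, 1], "rotation": [0, 0, 0]}, {"dp": [0, 1, 0], "rotation": [0, 0, 0]}, {"dp": [0, 0, 0], "rotation": [0, 0, 0]}, {"dp": [0, 0, 0], "rotation": [0, 0, 0]}, {"dp": [0, 0, 0], "rotation": [0, 0, 0]}])

```text
t: 35.95
eef_pos: [0.5226, -0.3816, 0.0633]
ee_rot: [-1.57, -0.0, 3.139]
force: [-0.6, 0.3, -0.4]
width: 0.06
```

Request:
move_arm(deltas=[{"dp": [0, 0, 0], "rotation": [0, 0, 0]}, {"dp": [0, 0, 0], "rotation": [0, 0, 0]}, {"dp": [0, 0, 0], "rotation": [0, 0, 0]}, {"dp": [0, 0, 0], "rotation": [0, 0, 0]}, {"dp": [0, 0, 0], "rotation": [0, 0, 0]}], jaw=255)

```text
t: 36.37
eef_pos: [0.5238, -0.3821, 0.0658]
ee_rot: [-1.569, 0.003, 3.14]
force: [0.6, 0.7, -0.0]
width: 0.032
```

Request:
move_arm(deltas=[{"dp": [0, 0, 0], "rotation": [0, 0, 0]}, {"dp": [0, 0, 0], "rotation": [0, 0, 0]}, {"dp": [0, 0, 0], "rotation": [0, 0, 0]}, {"dp": [0, 0, 0], "rotation": [0, 0, 0]}])

```text
t: 36.7
eef_pos: [0.5238, -0.3821, 0.0658]
ee_rot: [-1.569, 0.003, 3.14]
force: [0.5, 0.5, -0.6]
width: 0.0222
```

Request:
move_arm(deltas=[{"dp": [0, -20, 0], "rotation": [0, 0, 0]}, {"dp": [0, -33, 0], "rotation": [0, 0, 0]}, {"dp": [0, -38, 0], "rotation": [0, 0, 0]}, {"dp": [-3, -36, -10], "rotation": [0, 0, 0]}, {"dp": [-8, -25, -24], "rotation": [0, 0, 0]}])

```text
t: 37.12
eef_pos: [0.5283, -0.3477, 0.2129]
ee_rot: [-1.577, -0.015, 3.134]
force: [1.3, -0.4, 0.1]
width: 0.0221
```

Request:
move_arm(deltas=[{"dp": [-14, 0, -38], "rotation": [0, 0, 0]}, {"dp": [-14, 0, -38], "rotation": [0, 0, 0]}, {"dp": [-14, 0, -38], "rotation": [0, 0, 0]}, {"dp": [-14, 0, -38], "rotation": [0, 0, 0]}, {"dp": [-14, 0, -38], "rotation": [0, 0, 0]}])

```text
t: 37.53
eef_pos: [0.6032, -0.1565, 0.2224]
ee_rot: [-1.573, -0.002, 3.126]
force: [0.9, -0.4, -1.7]
width: 0.0223
```

Request:
move_arm(deltas=[{"dp": [-14, 0, -38], "rotation": [0, -0.6, 0]}, {"dp": [-14, 0, -38], "rotation": [0, 0, 0]}, {"dp": [-14, 0, -38], "rotation": [0, 0, 0]}])

```text
t: 37.78
eef_pos: [0.6458, -0.0388, 0.2227]
ee_rot: [-1.574, -0.002, 3.137]
force: [0.4, -0.5, -0.9]
width: 0.0221
```

Remaining +25, +80.

Request:
move_arm(deltas=[{"dp": [-9, 0, -30], "rotation": [0, 0, 0]}, {"dp": [-7, 0, -22], "rotation": [0, 0, 0]}, {"dp": [-5, 4, -12], "rotation": [0, 0, 0]}, {"dp": [-1, 10, -5], "rotation": [0, 0, 0]}, {"dp": [0, 10, 0], "rotation": [0, 0, 0]}])

```text
t: 38.2
eef_pos: [0.6709, 0.0425, 0.1973]
ee_rot: [-1.575, -0.001, -3.138]
force: [-0.4, -0.5, -1.7]
width: 0.022
```

Request:
move_arm(deltas=[{"dp": [0, 10, 0.5], "rotation": [0.2, 0.2, 0]}, {"dp": [0, 12, 0], "rotation": [0, 0, 0]}, {"dp": [0, 12, 0], "rotation": [0, 0, 0]}, {"dp": [0, 5, 0], "rotation": [0, 0, 0]}])

```text
t: 38.53
eef_pos: [0.6674, 0.0373, 0.1511]
ee_rot: [-1.569, -0.007, 3.137]
force: [-0.2, -0.3, -2.0]
width: 0.0224
```

Request:
move_arm(deltas=[{"dp": [-2.5, 8, -3.5], "rotation": [0, 0, 0.3]}, {"dp": [0, 12, 0], "rotation": [0, 0, 0]}, {"dp": [0, 10, 0], "rotation": [0, 0, 0]}, {"dp": [0, 4, 0], "rotation": [0, 0, 0]}])

```text
t: 38.87
eef_pos: [0.6684, 0.0373, 0.1134]
ee_rot: [-1.569, -0.003, 3.131]
force: [-2.0, 3.5, 0.6]
width: 0.0223
```

Request:
move_arm(deltas=[{"dp": [-1.5, 0, -4.5], "rotation": [0, 0, 0]}, {"dp": [0, 0, -1], "rotation": [0, 0, 0]}, {"dp": [0, 0, 0], "rotation": [0, 0, 0]}])

```text
t: 39.12
eef_pos: [0.6699, 0.0421, 0.1123]
ee_rot: [-1.568, -0.004, 3.131]
force: [-0.2, -0.7, -0.4]
width: 0.0221
```

Request:
move_arm(deltas=[{"dp": [0, 6, 0], "rotation": [0, 0, 0]}, {"dp": [0, 6, 0], "rotation": [0, 0, 0]}, {"dp": [0, 4, 0], "rotation": [0, 0, 0]}, {"dp": [0, 1, 0], "rotation": [0, 0, 0]}])

```text
t: 39.45
eef_pos: [0.6714, 0.0423, 0.0958]
ee_rot: [-1.569, -0.0, 3.131]
force: [-1.6, 0.1, 0.1]
width: 0.0224
```

Request:
move_arm(deltas=[{"dp": [0.5, 1.5, 0.5], "rotation": [0, 0, 0]}, {"dp": [0, 1, 0], "rotation": [0, 0, 0]}, {"dp": [0, 0, 0], "rotation": [0, 0, 0]}])

```text
t: 39.7
eef_pos: [0.673, 0.0423, 0.0961]
ee_rot: [-1.569, 0.005, 3.133]
force: [-0.5, 0.6, -1.5]
width: 0.0223
```

Request:
move_arm(deltas=[{"dp": [0, 0, 0], "rotation": [0, 0, 0]}, {"dp": [0, 0, 0], "rotation": [0, 0, 0]}, {"dp": [0, 0, 0], "rotation": [0, 0, 0]}, {"dp": [0, 0, 0], "rotation": [0, 0, 0]}], jaw=155)

```text
t: 40.03
eef_pos: [0.673, 0.0421, 0.0962]
ee_rot: [-1.569, 0.005, 3.133]
force: [-0.4, 0.9, 0.2]
width: 0.0336
```

Request:
move_arm(deltas=[{"dp": [0, -15, 0], "rotation": [0, 0, 0]}, {"dp": [0, -30, 0], "rotation": [0, 0, 0]}, {"dp": [0, -30, 0], "rotation": [0, 0, 0]}, {"dp": [5, -20, 20], "rotation": [0, 0, 0]}, {"dp": [10, 0, 38], "rotation": [0, 0, 0]}])

```text
t: 40.45
eef_pos: [0.657, -0.0126, 0.1914]
ee_rot: [-1.566, -0.001, 3.138]
force: [0.8, -2.1, 0.0]
width: 0.0346
```

Request:
move_arm(deltas=[{"dp": [20, 0, 36], "rotation": [0, 0, 0]}, {"dp": [20, 0, 36], "rotation": [0, 0, 0]}, {"dp": [20, 0, 36], "rotation": [0, 0, 0]}, {"dp": [20, 0, 36], "rotation": [0, 0, 0]}, {"dp": [20, 0, 36], "rotation": [0, 0, 0]}], jaw=80)

```text
t: 40.87
eef_pos: [0.5563, -0.1954, 0.1943]
ee_rot: [-1.566, 0.005, -3.14]
force: [-0.2, -0.5, 1.3]
width: 0.0587
```

Request:
move_arm(deltas=[{"dp": [20, 0, 36], "rotation": [0, 0, 0]}, {"dp": [20, 0, 36], "rotation": [0, 0, 0]}, {"dp": [15, 0, 20], "rotation": [0, 0, 0]}])

```text
t: 41.12
eef_pos: [0.4983, -0.2907, 0.1951]
ee_rot: [-1.566, 0.006, -3.141]
force: [0.9, -0.6, 0.2]
width: 0.0601
```

```bash
python3 -c "
from m import *
look('8')"
```

```text
t 41.22 eef [ 0.4976 -0.2909  0.1951] [-1.566  0.005  3.14 ]
top
  T 59 [ 0.4498 -0.3596] [243. 239. 228.]
  tub 62 [0.6934 0.0767] [246. 235. 222.]
  tub 69 [0.6726 0.0407] [245. 235. 220.]
  tub 63 [0.6726 0.1161] [240. 235. 222.]
  tub 64 [0.6469 0.0766] [61. 55. 52.]
  tub 67 [0.6301 0.1179] [242. 235. 222.]
  tub 67 [0.6059 0.0793] [247. 240. 225.]
side
  T 23 [0.5993 0.075 ] [139. 121.  86.]
  T 100 [ 0.4477 -0.3592] [197. 177. 155.]
  tub 50 [0.6688 0.1176] [181. 162. 142.]
  tub 60 [0.6908 0.0778] [182. 163. 144.]
  tub 52 [0.6278 0.1193] [185. 166. 146.]
  tub 51 [0.6447 0.0783] [33. 33. 30.]
  tub 57 [0.6706 0.0424] [185. 165. 145.]
  tub 57 [0.6038 0.0802] [181. 162. 143.]
```

View pics/c8.png

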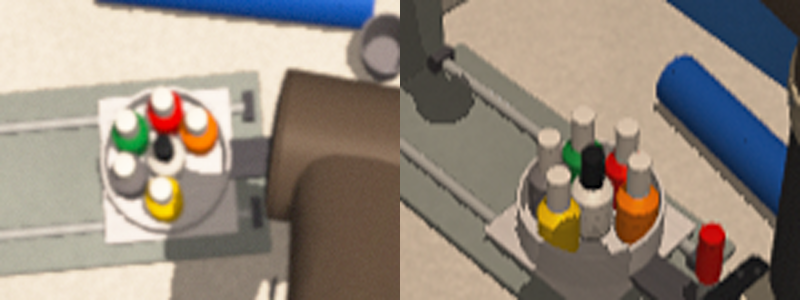

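Request:
move_arm(deltas=[{"dp": [20, 0, 28], "rotation": [0, 0, -0.3]}, {"dp": [18, 5, 25], "rotation": [0, 0, 0]}, {"dp": [8, 18, 10], "rotation": [0, 0, 0]}, {"dp": [2, 22, 2], "rotation": [0, 0, 0]}, {"dp": [1, 15, 0], "rotation": [0, 0, 0]}])

```text
t: 41.63
eef_pos: [0.4498, -0.3604, 0.1383]
ee_rot: [-1.562, 0.01, 3.139]
force: [-0.5, 0.3, -0.8]
width: 0.0604
```

Request:
move_arm(deltas=[{"dp": [2, 18, 0], "rotation": [-0.5, 0, -0.6]}, {"dp": [0, 20, 0], "rotation": [0, 0, 0]}, {"dp": [0, 18, 0], "rotation": [0, 0, 0]}, {"dp": [0, 8, 0], "rotation": [0, 0, 0]}, {"dp": [0, 3, 0], "rotation": [0, 0, 0]}])

```text
t: 42.05
eef_pos: [0.4474, -0.3598, 0.0664]
ee_rot: [-1.572, -0.003, 3.138]
force: [0.1, 1.2, 0.2]
width: 0.0601
```

Request:
move_arm(deltas=[{"dp": [0, 2, 0], "rotation": [0, 0, 0]}, {"dp": [0, 0, 0], "rotation": [0, 0, 0]}, {"dp": [0, 0, 0], "rotation": [0, 0, 0]}])

```text
t: 42.3
eef_pos: [0.4484, -0.3596, 0.0648]
ee_rot: [-1.571, -0.003, 3.139]
force: [-0.5, -0.1, -0.1]
width: 0.0604
```

Request:
move_arm(deltas=[{"dp": [0, 1, 0], "rotation": [0, 0, 0]}, {"dp": [0, 0, 0], "rotation": [0, 0, 0]}, {"dp": [0, 0, 0], "rotation": [0, 0, 0]}, {"dp": [0, 0, 0], "rotation": [0, 0, 0]}, {"dp": [0, 0, 0], "rotation": [0, 0, 0]}], jaw=255)

```text
t: 42.72
eef_pos: [0.4505, -0.3602, 0.0672]
ee_rot: [-1.569, 0.002, 3.14]
force: [1.0, 0.2, 0.7]
width: 0.0326
```

Request:
move_arm(deltas=[{"dp": [0, 0, 0], "rotation": [0, 0, 0]}, {"dp": [0, 0, 0], "rotation": [0, 0, 0]}, {"dp": [0, 0, 0], "rotation": [0, 0, 0]}, {"dp": [0, 0, 0], "rotation": [0, 0, 0]}])

```text
t: 43.05
eef_pos: [0.4505, -0.3602, 0.0675]
ee_rot: [-1.569, 0.003, 3.14]
force: [-0.1, 0.3, 0.5]
width: 0.0219
```

Request:
move_arm(deltas=[{"dp": [0, -20, 0], "rotation": [0, 0, 0]}, {"dp": [0, -33, 0], "rotation": [0, 0, 0]}, {"dp": [0, -38, 0], "rotation": [0, 0, 0]}, {"dp": [-5, -36, -10], "rotation": [0, 0, 0]}, {"dp": [-12, -25, -24], "rotation": [0, 0, 0]}])

```text
t: 43.47
eef_pos: [0.4606, -0.3255, 0.2156]
ee_rot: [-1.577, -0.016, 3.134]
force: [1.5, -0.0, -1.7]
width: 0.0223
```

Request:
move_arm(deltas=[{"dp": [-17, 0, -37], "rotation": [0, 0, 0]}, {"dp": [-17, 0, -37], "rotation": [0, 0, 0]}, {"dp": [-17, 0, -37], "rotation": [0, 0, 0]}, {"dp": [-17, 0, -37], "rotation": [0, 0, 0]}, {"dp": [-17, 0, -37], "rotation": [0, 0, 0]}])

```text
t: 43.88
eef_pos: [0.5507, -0.1391, 0.2245]
ee_rot: [-1.574, -0.003, 3.127]
force: [0.6, -0.2, -1.8]
width: 0.0218
```

Request:
move_arm(deltas=[{"dp": [-17, 0, -37], "rotation": [0, -0.6, 0]}, {"dp": [-17, 0, -37], "rotation": [0, 0, 0]}, {"dp": [-15, 0, -35], "rotation": [0, 0, 0]}])

```text
t: 44.13
eef_pos: [0.6006, -0.0259, 0.2245]
ee_rot: [-1.575, -0.003, 3.137]
force: [0.3, -0.1, -2.0]
width: 0.0226
```

Request:
move_arm(deltas=[{"dp": [-11, 0, -27], "rotation": [0, 0, 0]}, {"dp": [-8, 0, -18], "rotation": [0, 0, 0]}, {"dp": [-4, 4, -9], "rotation": [0, 0, 0]}, {"dp": [0, 8, -2], "rotation": [0, 0, 0]}, {"dp": [0, 8, 0], "rotation": [0, 0, 0]}])

```text
t: 44.55
eef_pos: [0.6265, 0.0413, 0.2022]
ee_rot: [-1.576, -0.004, -3.138]
force: [-0.2, -0.8, -2.1]
width: 0.0223
```

Request:
move_arm(deltas=[{"dp": [0, 8, 0], "rotation": [0, 0, 0]}, {"dp": [0, 10, 0], "rotation": [0, 0, 0]}, {"dp": [0, 5, 0], "rotation": [0, 0, 0]}])

```text
t: 44.8
eef_pos: [0.6241, 0.0388, 0.1749]
ee_rot: [-1.575, -0.008, -3.14]
force: [-0.9, 0.0, -2.0]
width: 0.0225
```

Request:
move_arm(deltas=[{"dp": [-4.5, 3, -1.7], "rotation": [0, 0, 0.4]}, {"dp": [0, 8, 0], "rotation": [0, 0, 0]}, {"dp": [0, 10, 0], "rotation": [0, 0, 0]}, {"dp": [0, 5, 0], "rotation": [0, 0, 0]}])

```text
t: 45.13
eef_pos: [0.6282, 0.0378, 0.146]
ee_rot: [-1.575, -0.0, 3.139]
force: [-0.5, 0.4, -2.0]
width: 0.0221
```

Request:
move_arm(deltas=[{"dp": [-1, 3, -2.5], "rotation": [0, 0, 0]}, {"dp": [0, 10, -0.5], "rotation": [0, 0, 0]}, {"dp": [0, 10, 0], "rotation": [0, 0, 0]}, {"dp": [0, 3, 0], "rotation": [0, 0, 0]}])

```text
t: 45.47
eef_pos: [0.6292, 0.0408, 0.117]
ee_rot: [-1.575, -0.0, 3.139]
force: [-0.4, -0.2, -1.9]
width: 0.0224
```

Request:
move_arm(deltas=[{"dp": [0.5, 6, 0], "rotation": [0, 0, 0]}, {"dp": [0, 8, 0], "rotation": [0, 0, 0]}, {"dp": [0, 4, 0], "rotation": [0, 0, 0]}, {"dp": [0, 1, 0], "rotation": [0, 0, 0]}])

```text
t: 45.8
eef_pos: [0.6299, 0.0413, 0.0973]
ee_rot: [-1.574, 0.002, 3.141]
force: [-4.5, 2.0, 20.3]
width: 0.0222
```

Request:
move_arm(deltas=[{"dp": [0, -0.5, 0], "rotation": [0, 0, 0]}, {"dp": [0, 0, 0], "rotation": [0, 0, 0]}, {"dp": [0, 0, 0], "rotation": [0, 0, 0]}])

```text
t: 46.05
eef_pos: [0.6307, 0.0416, 0.0984]
ee_rot: [-1.574, 0.004, 3.141]
force: [-0.6, 1.0, -1.6]
width: 0.0218
```

Request:
move_arm(deltas=[{"dp": [0, 0, 0], "rotation": [0, 0, 0]}, {"dp": [0, 0, 0], "rotation": [0, 0, 0]}, {"dp": [0, 0, 0], "rotation": [0, 0, 0]}, {"dp": [0, 0, 0], "rotation": [0, 0, 0]}], jaw=155)

```text
t: 46.38
eef_pos: [0.631, 0.0414, 0.0985]
ee_rot: [-1.574, 0.004, 3.141]
force: [-0.4, -0.6, -0.1]
width: 0.0339
```

Request:
move_arm(deltas=[{"dp": [0, -15, 0], "rotation": [0, 0, 0]}, {"dp": [0, -30, 0], "rotation": [0, 0, 0]}, {"dp": [0, -30, 0], "rotation": [0, 0, 0]}, {"dp": [5, -20, 20], "rotation": [0, 0, 0]}, {"dp": [5, 0, 36], "rotation": [0, 0, 0]}])

```text
t: 46.8
eef_pos: [0.6206, -0.0122, 0.1948]
ee_rot: [-1.572, 0.0, -3.137]
force: [1.8, -1.2, -0.5]
width: 0.0347
```

Request:
move_arm(deltas=[{"dp": [10, 0, 36], "rotation": [0, 0, 0]}, {"dp": [10, 0, 36], "rotation": [0, 0, 0]}, {"dp": [10, 0, 36], "rotation": [0, 0, 0]}, {"dp": [10, 0, 36], "rotation": [0, 0, 0]}, {"dp": [0, 0, 0], "rotation": [0, 0, 0]}], jaw=80)

```text
t: 47.22
eef_pos: [0.5805, -0.1643, 0.1983]
ee_rot: [-1.572, 0.008, -3.135]
force: [0.1, 0.0, -0.2]
width: 0.0584
```

```bash
python3 -c "
from m import *
look('9')"
```

```text
t 47.32 eef [ 0.5819 -0.1612  0.1982] [-1.573  0.008 -3.134]
top
side
  T 24 [0.5989 0.0772] [103.  89.  67.]
  tub 54 [0.6703 0.1188] [174. 156. 137.]
  tub 50 [0.6905 0.0836] [174. 156. 137.]
  tub 62 [0.627  0.1195] [105.  95.  84.]
  tub 61 [0.6449 0.0777] [23. 24. 22.]
  tub 17 [0.6637 0.045 ] [143. 126. 110.]
  tub 59 [0.6032 0.0803] [105.  94.  83.]
  tub 63 [0.6271 0.0414] [103.  92.  82.]
```

View pics/c9.png

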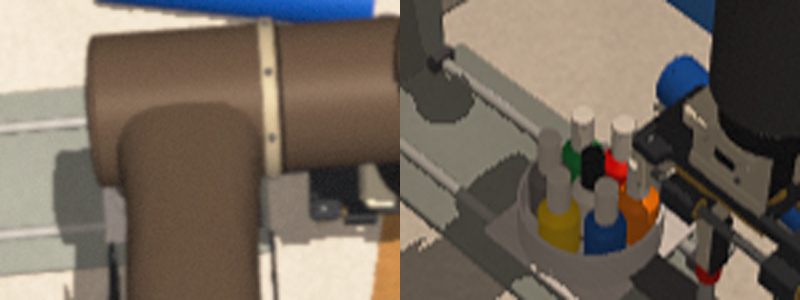

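Request:
move_arm(deltas=[{"dp": [10, 0, 36], "rotation": [0, 0, 0]}, {"dp": [10, 0, 36], "rotation": [0, 0, 0]}, {"dp": [10, 0, 36], "rotation": [0, 0, 0]}, {"dp": [10, 0, 20], "rotation": [0, 0, 0]}])

```text
t: 47.65
eef_pos: [0.5467, -0.2864, 0.1978]
ee_rot: [-1.573, 0.011, -3.123]
force: [0.4, 0.6, 0.0]
width: 0.0602
```

```bash
python3 -c "
from m import *
look('10')"
```

```text
t 47.75 eef [ 0.5458 -0.2866  0.1977] [-1.573  0.011 -3.126]
top
  tub 61 [0.6928 0.0814] [246. 235. 223.]
  tub 64 [0.6723 0.0407] [184. 165. 148.]
  tub 65 [0.6721 0.1171] [241. 236. 222.]
  tub 64 [0.6473 0.0761] [60. 55. 52.]
  tub 65 [0.6299 0.1182] [242. 235. 223.]
  tub 64 [0.6289 0.0392] [147. 135. 126.]
  tub 67 [0.6064 0.0791] [244. 237. 220.]
side
  T 22 [0.6004 0.0745] [124. 105.  72.]
  tub 60 [0.67   0.1185] [183. 163. 143.]
  tub 53 [0.692  0.0837] [184. 165. 145.]
  tub 53 [0.6265 0.119 ] [173. 156. 137.]
  tub 57 [0.6449 0.0777] [31. 32. 29.]
  tub 59 [0.6697 0.0419] [128. 111.  98.]
  tub 58 [0.6044 0.0806] [183. 164. 144.]
  tub 53 [0.6264 0.0407] [108.  97.  86.]
```

View pics/c10.png

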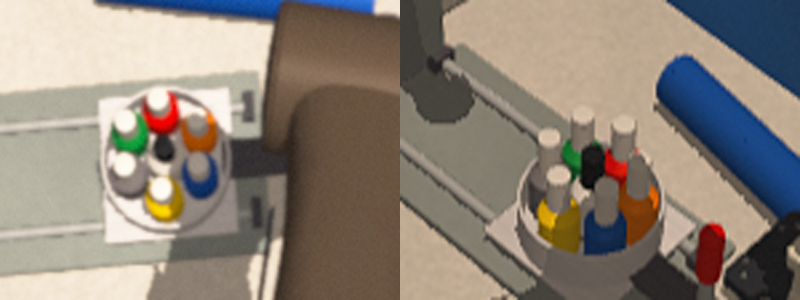

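Run:
```python
from m import *
f=load('top');C=cloud(f)
cv2.imwrite('pics/top10.png',f['pixels'][:,:,::-1])
for v in range(60,460,30):
    print(v,[(u,*np.round(C[v,u],2)) for u in range(260,520,40) if C[v,u][2]>.2])
```

```text
60 [(380, np.float64(0.34), np.float64(-0.02), np.float64(1.48))]
90 []
120 []
150 [(340, np.float64(0.63), np.float64(-0.05), np.float64(0.6))]
180 [(340, np.float64(0.57), np.float64(-0.05), np.float64(0.63)), (380, np.float64(0.57), np.float64(-0.11), np.float64(0.62)), (420, np.float64(0.57), np.float64(-0.17), np.float64(0.62)), (460, np.float64(0.57), np.float64(-0.23), np.float64(0.62)), (500, np.float64(0.56), np.float64(-0.28), np.float64(0.64))]
210 [(340, np.float64(0.53), np.float64(-0.05), np.float64(0.61)), (380, np.float64(0.52), np.float64(-0.1), np.float64(0.65)), (420, np.float64(0.53), np.float64(-0.17), np.float64(0.61)), (460, np.float64(0.53), np.float64(-0.22), np.float64(0.62)), (500, np.float64(0.52), np.float64(-0.28), np.float64(0.64))]
240 [(340, np.float64(0.48), np.float64(-0.04), np.float64(0.66)), (380, np.float64(0.47), np.float64(-0.1), np.float64(0.68)), (420, np.float64(0.53), np.float64(-0.21), np.float64(0.31)), (460, np.float64(0.51), np.float64(-0.26), np.float64(0.44)), (500, np.float64(0.53), np.float64(-0.37), np.float64(0.3))]
270 [(340, np
[... 370 characters left out ...]
]
360 [(340, np.float64(0.31), np.float64(-0.04), np.float64(0.76)), (380, np.float64(0.31), np.float64(-0.08), np.float64(0.76))]
390 [(340, np.float64(0.28), np.float64(-0.04), np.float64(0.78)), (380, np.float64(0.28), np.float64(-0.08), np.float64(0.77))]
420 [(300, np.float64(0.24), np.float64(0.01), np.float64(0.76)), (340, np.float64(0.25), np.float64(-0.03), np.float64(0.79)), (380, np.float64(0.25), np.float64(-0.08), np.float64(0.79))]
450 [(260, np.float64(0.22), np.float64(0.05), np.float64(0.82)), (300, np.float64(0.22), np.float64(0.01), np.float64(0.81)), (340, np.float64(0.22), np.float64(-0.03), np.float64(0.81)), (380, np.float64(0.21), np.float64(-0.08), np.float64(0.79))]
```

View pics/top10.png

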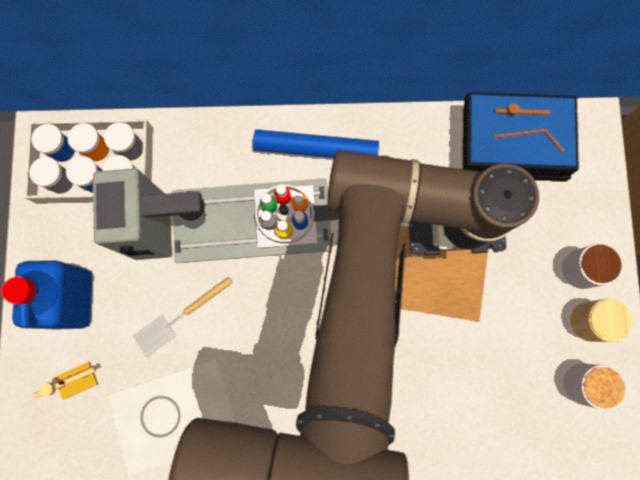

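View pics/side10.png

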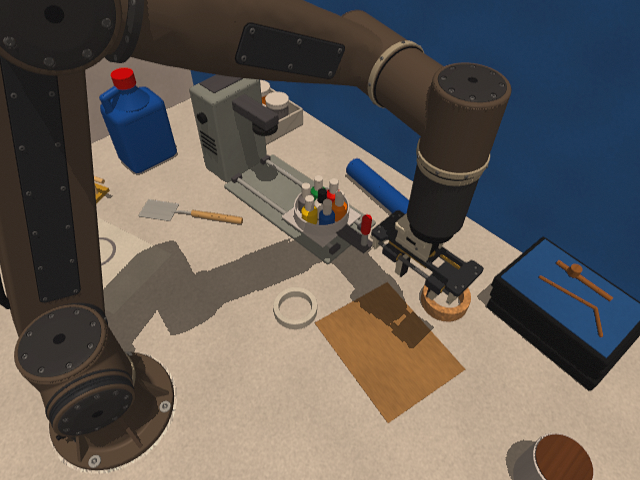

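Request:
move_arm(deltas=[{"dp": [0, 0, 0], "rotation": [0, 7.1, 0]}, {"dp": [0, 0, 0], "rotation": [0, 7.1, 0]}, {"dp": [0, 0, 0], "rotation": [0, 7.1, 0]}, {"dp": [0, 0, 0], "rotation": [0, 7.1, 0]}, {"dp": [0, 0, 0], "rotation": [0, 7.1, 0]}])

```text
t: 48.17
eef_pos: [0.549, -0.2817, 0.1971]
ee_rot: [-1.58, 0.007, 2.532]
force: [0.4, -0.7, 0.2]
width: 0.0601
```

Request:
move_arm(deltas=[{"dp": [0, 0, 0], "rotation": [0, 7.1, 0]}, {"dp": [0, 0, 0], "rotation": [0, 7.1, 0]}, {"dp": [0, 0, 0], "rotation": [0, 7.1, 0]}, {"dp": [0, 0, 0], "rotation": [0, 7.1, 0]}, {"dp": [0, 0, 0], "rotation": [0, 7.1, 0]}])

```text
t: 48.58
eef_pos: [0.5538, -0.2735, 0.1967]
ee_rot: [-1.583, -0.001, 1.907]
force: [0.4, 0.0, 0.2]
width: 0.0601
```

Request:
move_arm(deltas=[{"dp": [0, 0, 0], "rotation": [0, 7.1, 0]}, {"dp": [0, 0, 0], "rotation": [0, 6, 0]}, {"dp": [0, 0, 0], "rotation": [0, 0, 0]}])

```text
t: 48.83
eef_pos: [0.5565, -0.2685, 0.1965]
ee_rot: [-1.583, -0.004, 1.669]
force: [-0.3, -0.2, -0.5]
width: 0.0603
```

Request:
move_arm(deltas=[{"dp": [30, 0, -18], "rotation": [0.7, 2.3, 0]}, {"dp": [33, 0, -19], "rotation": [0, 0, 0]}, {"dp": [33, 0, -19], "rotation": [0, 0, 0]}, {"dp": [33, 0, -19], "rotation": [0, 0, 0]}, {"dp": [30, 0, -18], "rotation": [0, 0, 0]}])

```text
t: 49.25
eef_pos: [0.6401, -0.097, 0.1979]
ee_rot: [-1.571, -0.004, 1.642]
force: [1.0, 0.1, -0.9]
width: 0.06
```

```bash
cat > d.py <<'E'
from station import arm
import numpy as np,sys
from scipy.spatial.transform import Rotation as Ro
s=arm.get_state();t=np.array([float(a) for a in sys.argv[1:4]])
R=Ro.from_euler('xyz',s['ee_rot']).as_matrix()
print(s['t'],s['eef_pos'].round(4),s['ee_rot'].round(3),'tool mm',(R.T@(t-s['eef_pos'])*1000).round(1))
E
python3 d.py .657 -.0655 .0935
```

```text
49.25 [ 0.6401 -0.097   0.1979] [-1.571 -0.004  1.642] tool mm [ 29.8 104.5 -19.1]
```

Request:
move_arm(deltas=[{"dp": [14, 0, -9], "rotation": [0, 0.8, 0]}, {"dp": [8, 0, -6], "rotation": [0, 0, 0]}, {"dp": [3, 5, -2], "rotation": [0, 0, 0]}, {"dp": [0, 10, 0], "rotation": [0, 0, 0]}, {"dp": [0, 10, 0], "rotation": [0, 0, 0]}])

```text
t: 49.67
eef_pos: [0.6605, -0.0583, 0.1725]
ee_rot: [-1.576, -0.005, 1.653]
force: [0.1, -0.7, 0.4]
width: 0.0599
```

```bash
python3 d.py .657 -.0655 .0935; python3 -c "
from m import *
g=grab('side');cv2.imwrite('pics/s11.png',cv2.resize(g['pixels'][130:290,270:470],(750,600),interpolation=cv2.INTER_CUBIC)[:,:,::-1])"
```

```text
49.6667 [ 0.6605 -0.0583  0.1725] [-1.576 -0.005  1.653] tool mm [-7.3 79.   4.4]
```

View pics/s11.png

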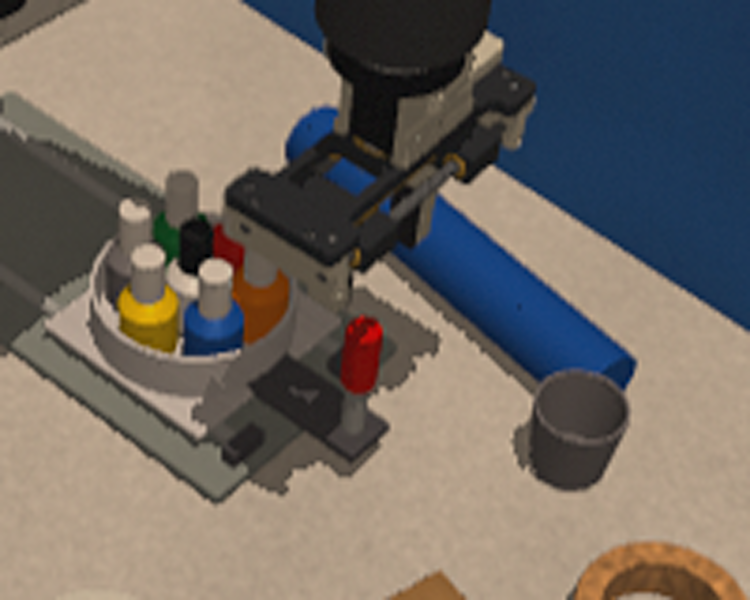

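Request:
move_arm(deltas=[{"dp": [-7, 8, 4], "rotation": [0.3, 0, 0]}, {"dp": [0, 18, 0], "rotation": [0, 0, 0]}, {"dp": [0, 20, 0], "rotation": [0, 0, 0]}, {"dp": [0, 14, 0], "rotation": [0, 0, 0]}, {"dp": [0, 6, 0], "rotation": [0, 0, 0]}])

```text
t: 50.13
eef_pos: [0.6513, -0.0738, 0.0992]
ee_rot: [-1.564, -0.005, 1.648]
force: [0.1, -0.1, -0.1]
width: 0.0602
```

```bash
python3 d.py .657 -.065 .0935
```

```text
50.1333 [ 0.6513 -0.0738  0.0992] [-1.564 -0.005  1.648] tool mm [ 8.3  5.7 -6.4]
```

Request:
move_arm(deltas=[{"dp": [8, 4, -5], "rotation": [-0.3, 1.0, 0]}, {"dp": [1, 1, 0], "rotation": [0, 0, 0]}, {"dp": [0, 0, 0], "rotation": [0, 0, 0]}])

```text
t: 50.38
eef_pos: [0.6523, -0.0689, 0.0909]
ee_rot: [-1.564, -0.004, 1.626]
force: [0.3, 0.2, 0.4]
width: 0.0599
```

```bash
python3 d.py .657 -.065 .0935
```

```text
50.3833 [ 0.6523 -0.0689  0.0909] [-1.564 -0.004  1.626] tool mm [ 3.7 -2.7 -4.9]
```

Request:
move_arm(deltas=[{"dp": [4, -1, -2], "rotation": [-0.3, 0, 0]}, {"dp": [0, 0, 0], "rotation": [0, 0, 0]}, {"dp": [0, 0, 0], "rotation": [0, 0, 0]}, {"dp": [0, 0, 0], "rotation": [0, 0, 0]}, {"dp": [0, 0, 0], "rotation": [0, 0, 0]}], jaw=150)

```text
t: 50.8
eef_pos: [0.6547, -0.0664, 0.0944]
ee_rot: [-1.572, -0.004, 1.626]
force: [0.5, -1.1, -0.2]
width: 0.0377
```

```bash
python3 d.py .657 -.065 .0935; python3 -c "
from m import *
g=grab('side');cv2.imwrite('pics/s12.png',cv2.resize(g['pixels'][130:290,270:470],(750,600),interpolation=cv2.INTER_CUBIC)[:,:,::-1])"
```

```text
50.8 [ 0.6547 -0.0664  0.0944] [-1.572 -0.004  1.626] tool mm [ 1.2  0.9 -2.4]
```

View pics/s12.png

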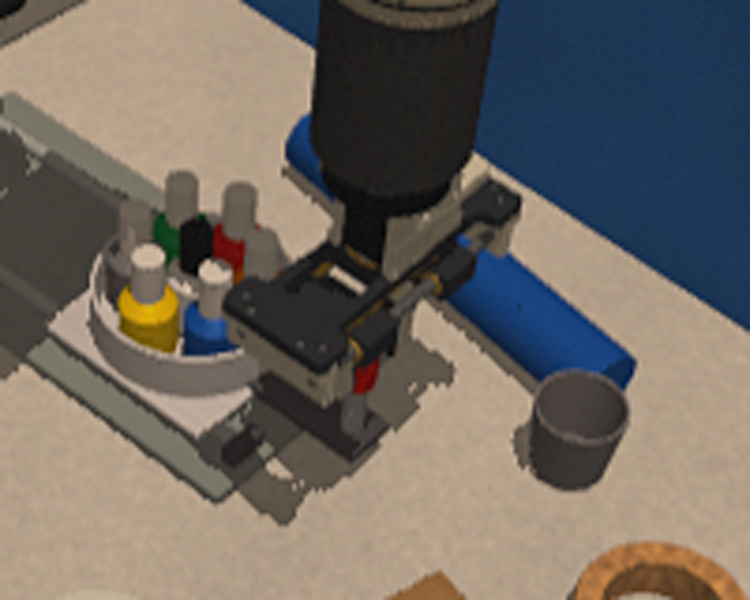

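Good; close on the handle.

Request:
move_arm(deltas=[{"dp": [1, 1, 0], "rotation": [0, 0, 0]}, {"dp": [0, 0, 0], "rotation": [0, 0, 0]}, {"dp": [0, 0, 0], "rotation": [0, 0, 0]}, {"dp": [0, 0, 0], "rotation": [0, 0, 0]}, {"dp": [0, 0, 0], "rotation": [0, 0, 0]}], jaw=255, squeeze=30)

```text
t: 51.27
eef_pos: [0.6561, -0.0652, 0.0939]
ee_rot: [-1.575, -0.004, 1.627]
force: [-0.3, -0.3, 0.5]
width: 0.0242
```

Request:
move_arm(deltas=[{"dp": [0, 0, 0], "rotation": [0, 0, 0]}, {"dp": [0, 0, 0], "rotation": [0, 0, 0]}, {"dp": [0, 0, 0], "rotation": [0, 0, 0]}], squeeze=50)

```text
t: 51.52
eef_pos: [0.6561, -0.0651, 0.094]
ee_rot: [-1.575, -0.004, 1.627]
force: [0.8, 0.0, -0.5]
width: 0.023
```

```bash
python3 d.py .6664 -.2655 .0935; python3 -c "
from station import arm; print(arm.get_state()['q'].round(2),arm.get_state()['force'])"
```

```text
51.5167 [ 0.6561 -0.0651  0.094 ] [-1.575 -0.004  1.627] tool mm [-200.6   -0.3    1. ]
[ 0.19  0.44 -0.19 -0.   -0.94 -0.14] [ 0.75330712  0.04281277 -0.51328192]
```

Request:
move_arm(deltas=[{"dp": [2, 0, 0], "rotation": [0, 0, 0]}, {"dp": [4, 0, 0], "rotation": [0, 0, 0]}, {"dp": [6, 0, 0], "rotation": [0, 0, 0]}, {"dp": [7, 0, 0], "rotation": [0, 0, 0]}, {"dp": [8, 0, 0], "rotation": [0, 0, 0]}])

```text
t: 51.93
eef_pos: [0.6547, -0.0414, 0.094]
ee_rot: [-1.574, 0.0, 1.625]
force: [1.7, -4.5, -1.4]
width: 0.0234
```

Request:
move_arm(deltas=[{"dp": [8, 0, 0], "rotation": [0, 0, 0]}, {"dp": [8, 0, 0], "rotation": [0, 0, 0]}, {"dp": [8, 0, 0], "rotation": [0, 0, 0]}, {"dp": [8, 0, 0], "rotation": [0, 0, 0]}, {"dp": [8, 0, 0], "rotation": [0, 0, 0]}])

```text
t: 52.35
eef_pos: [0.6523, -0.0011, 0.094]
ee_rot: [-1.574, 0.003, 1.624]
force: [2.6, -4.6, -0.3]
width: 0.0232
```

```bash
python3 d.py .6447 .1346 .094; python3 -c "
from m import *
g=grab('side');cv2.imwrite('pics/s13.png',cv2.resize(g['pixels'][90:250,220:420],(750,600),interpolation=cv2.INTER_CUBIC)[:,:,::-1])"
```

```text
52.35 [ 0.6523 -0.0011  0.094 ] [-1.574  0.003  1.624] tool mm [135.9  -0.4   0.4]
```

View pics/s13.png

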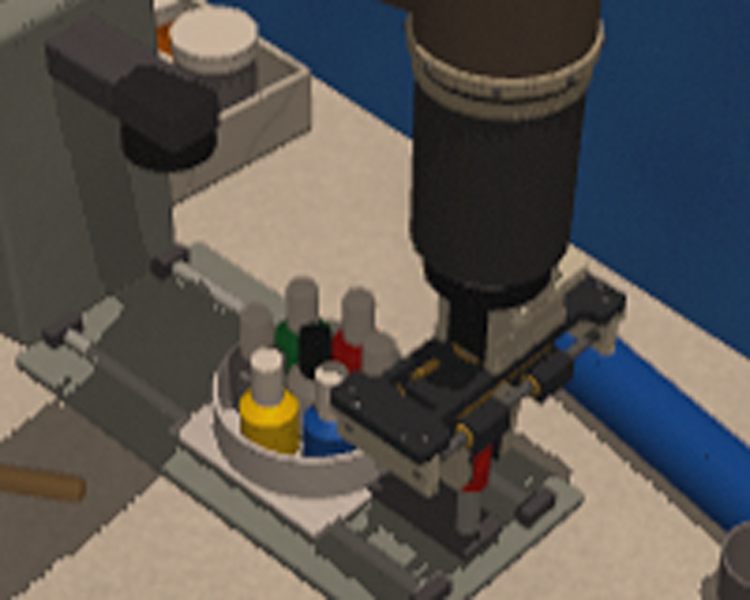

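Bottles stand, carriage follows. Continue.

Request:
move_arm(deltas=[{"dp": [8, 0, 0], "rotation": [0, 0, 0]}, {"dp": [8, 0, 0], "rotation": [0, 0, 0]}, {"dp": [8, 0, 0], "rotation": [0, 0, 0]}, {"dp": [8, 0, 0], "rotation": [0, 0, 0]}, {"dp": [8, 0, 0], "rotation": [0, 0, 0]}])

```text
t: 52.82
eef_pos: [0.6499, 0.0413, 0.094]
ee_rot: [-1.574, 0.004, 1.624]
force: [2.3, -4.5, -0.0]
width: 0.023
```

Request:
move_arm(deltas=[{"dp": [8, 0, 0], "rotation": [0, 0, 0]}, {"dp": [8, 0, 0], "rotation": [0, 0, 0]}, {"dp": [8, 0, 0], "rotation": [0, 0, 0]}, {"dp": [8, 0, 0], "rotation": [0, 0, 0]}, {"dp": [8, 0, 0], "rotation": [0, 0, 0]}])

```text
t: 53.23
eef_pos: [0.6474, 0.0833, 0.094]
ee_rot: [-1.574, 0.005, 1.624]
force: [2.3, -4.4, -1.2]
width: 0.0237
```

Request:
move_arm(deltas=[{"dp": [8, 0, 0], "rotation": [0, 0, 0]}, {"dp": [7, 0, 0], "rotation": [0, 0, 0]}, {"dp": [6, 0, 0], "rotation": [0, 0, 0]}, {"dp": [6, 0, 0], "rotation": [0, 0, 0]}, {"dp": [5, 0, 0], "rotation": [0, 0, 0]}])

```text
t: 53.65
eef_pos: [0.6454, 0.118, 0.094]
ee_rot: [-1.574, 0.006, 1.624]
force: [2.1, -4.5, -1.3]
width: 0.0229
```

```bash
python3 d.py .6447 .1346 .094; python3 -c "
from m import *
g=grab('side');cv2.imwrite('pics/s14.png',cv2.resize(g['pixels'][70:230,200:400],(750,600),interpolation=cv2.INTER_CUBIC)[:,:,::-1])"
```

```text
53.65 [0.6454 0.118  0.094 ] [-1.574  0.006  1.624] tool mm [16.7 -0.1 -0.2]
```

View pics/s14.png

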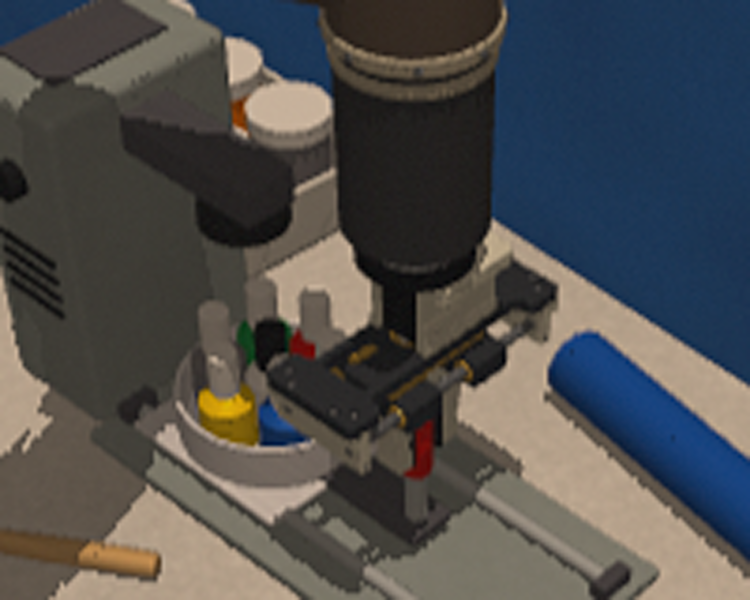

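Clear of the clamp. Finish slowly until the stop.

Request:
move_arm(deltas=[{"dp": [4, 0, 0], "rotation": [0, 0, 0]}, {"dp": [3, 0, 0], "rotation": [0, 0, 0]}, {"dp": [3, 0, 0], "rotation": [0, 0, 0]}, {"dp": [2, 0, 0], "rotation": [0, 0, 0]}])

```text
t: 54.03
eef_pos: [0.6446, 0.1318, 0.094]
ee_rot: [-1.574, 0.005, 1.625]
force: [2.1, -3.1, 0.0]
width: 0.023
```

Request:
move_arm(deltas=[{"dp": [2, 0, 0], "rotation": [0, 0, 0]}, {"dp": [2, 0, 0], "rotation": [0, 0, 0]}, {"dp": [2, 0, 0], "rotation": [0, 0, 0]}])

```text
t: 54.28
eef_pos: [0.6444, 0.1335, 0.094]
ee_rot: [-1.572, 0.011, 1.625]
force: [4.8, -12.2, 0.1]
width: 0.0231
```

Request:
move_arm(deltas=[{"dp": [2, 0, 0], "rotation": [0, 0, 0]}, {"dp": [2, 0, 0], "rotation": [0, 0, 0]}])

```text
t: 54.45
eef_pos: [0.6444, 0.1334, 0.094]
ee_rot: [-1.571, 0.016, 1.623]
force: [4.5, -11.0, 0.3]
width: 0.0234
```

Request:
move_arm(deltas=[{"dp": [0, 0, 0], "rotation": [0, 0, 0]}, {"dp": [0, 0, 0], "rotation": [0, 0, 0]}])

```text
t: 54.62
eef_pos: [0.6445, 0.1333, 0.094]
ee_rot: [-1.571, 0.015, 1.622]
force: [1.0, -3.0, 1.0]
width: 0.0233
```

Request:
move_arm(deltas=[{"dp": [0, 0, 0], "rotation": [0, 0, 0]}, {"dp": [0, 0, 0], "rotation": [0, 0, 0]}, {"dp": [0, 0, 0], "rotation": [0, 0, 0]}, {"dp": [0, 0, 0], "rotation": [0, 0, 0]}, {"dp": [0, 0, 0], "rotation": [0, 0, 0]}], jaw=90)

```text
t: 55.03
eef_pos: [0.6435, 0.1352, 0.0935]
ee_rot: [-1.57, 0.014, 1.623]
force: [0.5, 0.3, 0.2]
width: 0.051
```

Request:
move_arm(deltas=[{"dp": [0, -15, 0], "rotation": [0, 0, 0]}, {"dp": [0, -25, 0], "rotation": [0, 0, 0]}, {"dp": [0, -25, 0], "rotation": [0, 0, 0]}, {"dp": [-10, -20, 0], "rotation": [0, 0, 0]}, {"dp": [-30, -10, 0], "rotation": [0, 0, 0]}])

```text
t: 55.45
eef_pos: [0.643, 0.0997, 0.1878]
ee_rot: [-1.561, 0.016, 1.628]
force: [0.4, -0.8, 0.2]
width: 0.0569
```

Request:
move_arm(deltas=[{"dp": [-38, 0, 10], "rotation": [0, 0, 0]}, {"dp": [-38, 0, 10], "rotation": [0, 0, 0]}, {"dp": [-38, 0, 10], "rotation": [0, 0, 0]}, {"dp": [-38, 0, 10], "rotation": [0, 0, 0]}, {"dp": [-38, 0, 10], "rotation": [0, 0, 0]}])

```text
t: 55.87
eef_pos: [0.6062, -0.0949, 0.1957]
ee_rot: [-1.57, 0.014, 1.637]
force: [0.1, -0.3, -1.5]
width: 0.0568
```

Request:
move_arm(deltas=[{"dp": [-38, 0, 10], "rotation": [0, 0, 0]}, {"dp": [-38, 0, 10], "rotation": [0, 0, 0]}, {"dp": [-30, 0, 10], "rotation": [0, 0, 0]}, {"dp": [-10, 0, 0], "rotation": [0, 0, 0]}, {"dp": [0, 0, 0], "rotation": [0, 0, 0]}])

```text
t: 56.28
eef_pos: [0.5796, -0.2235, 0.1985]
ee_rot: [-1.571, 0.014, 1.632]
force: [0.5, 0.1, -0.0]
width: 0.0572
```

Run:
```python
from m import *
F={n:grab(n,n+'15.png') for n in('top','side')}
s=arm.get_state();print(s['t'],s['eef_pos'],np.abs(s['qd']).max())
for n,f in F.items():
    print(n,'handle',disc(f,(.645,.134),.132))
    for o in caps(f,.112,.122):
        p=o[2]
        if .55<p[0]<.75 and .15<p[1]<.38: print('  ',o[1],atz(f,*o[0],.118)[:2].round(4),o[3])
    C=cloud(f);r=np.hypot(C[...,0]-.637,C[...,1]-.279)
    m=(abs(C[...,2]-.065)<.004)&(r>.058)&(r<.08);P=C[m][:,:2]
    A=np.c_[2*P,np.ones(len(P))];q=np.linalg.lstsq(A,(P**2).sum(1),rcond=None)[0];print('rim',len(P),q[:2].round(4))
b=F['side']['pixels'][70:230,200:400]
cv2.imwrite('pics/s15.png',cv2.resize(b,(750,600),interpolation=cv2.INTER_CUBIC)[:,:,::-1])
```

```text
56.3833 [ 0.5798663  -0.22154755  0.19835195] 0.030901454750550922
top handle (array([0.643 , 0.1312]), 55)
   70 [0.6609 0.2379] [241. 230. 215.]
   23 [0.6317 0.2687] [37. 36. 34.]
   67 [0.618  0.2373] [239. 232. 222.]
   15 [0.6151 0.3702] [81. 80. 74.]
   66 [0.6175 0.316 ] [212. 202. 189.]
   69 [0.5943 0.2772] [242. 233. 217.]
   15 [0.5602 0.3686] [87. 87. 80.]
rim 226 [0.6367 0.277 ]
side handle (array([0.6406, 0.132 ]), 52)
   164 [0.5852 0.3877] [62. 60. 54.]
   51 [0.6583 0.3164] [105.  95.  84.]
   46 [0.6795 0.2809] [169. 151. 133.]
   47 [0.6159 0.3174] [143. 128. 113.]
   47 [0.6335 0.2761] [24. 24. 22.]
   46 [0.6593 0.2404] [175. 157. 138.]
   46 [0.5929 0.2787] [175. 157. 138.]
   47 [0.6153 0.2384] [168. 150. 132.]
rim 228 [0.6351 0.2792]
```

View pics/s15.png

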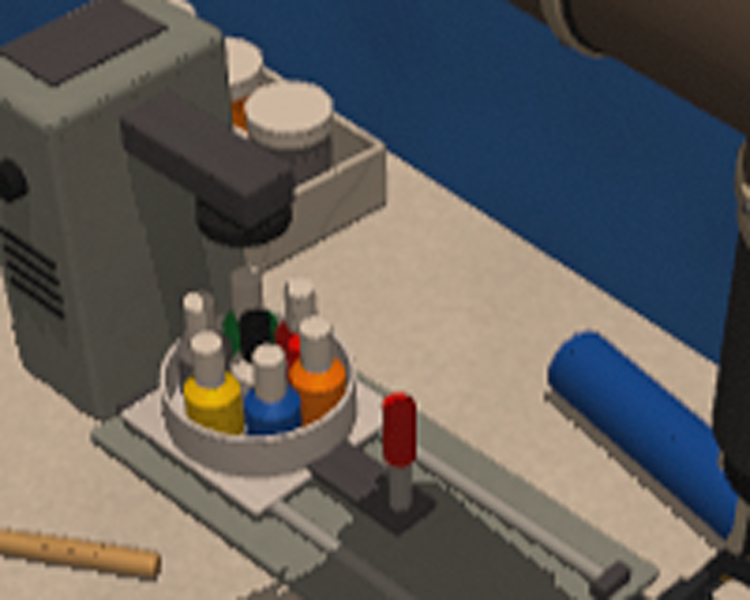

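View pics/top15.png

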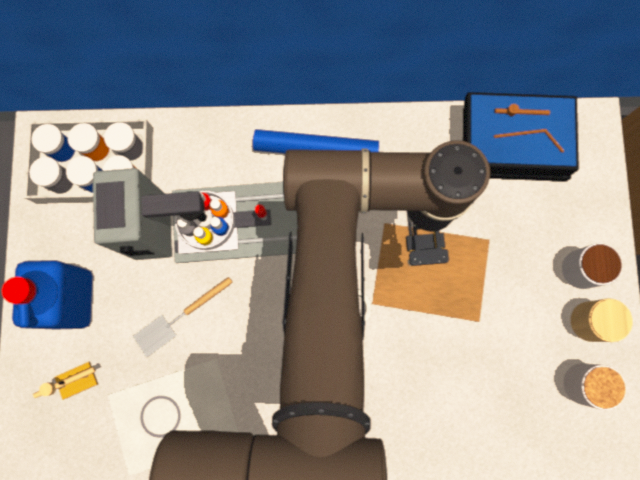

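```bash
python3 -c "
from station import arm
print(arm.job_done())"
```

```text
the job is handed in; nothing more can be done
None
```

The shaker is loaded and home. I pulled the carriage out to its loading stop, stood the white bottle on the black spot and put all six coloured bottles in a ring round it. I then slid the carriage back until it met its stop, let go and backed the arm away. I handed the job in at about 56 s; no verdict was reported.

**Last checks:**
- **Carriage:** The stop pushed back with about 12 N. The tool travelled about 198.5 mm. The cameras gave 199 mm from the tub rim but only 197 mm from the handle, so it should be home to within 1–3 mm (limit 6 mm).
- **Bottles:** White was about 3.5 mm from the tub centre (limit 10 mm). The six coloured ones were about 42–46 mm from it (allowed 34–52 mm). All stood upright at the right cap height and were clear of the gripper. These figures come from the side camera, because the clamp hid some bottles from above.
- **Bystanders:** The arm stayed well above the tape rolls and spatula. I did not re-measure their positions at the end.

**Two things to note:**
- The red bottle shifted about 4–5 mm while I was placing the blue one. I took it as the expected knock, and it stayed inside the ring, so I left it.
- The two cameras disagreed with each other by about 2 mm throughout, so I averaged them where both could see.

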